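# Rinse the brush and sort away the coating bench

### The arm

A 6-joint arm with a two-finger parallel gripper is mounted at the origin on the work surface. World frame = base frame: x ahead of the robot, y to its left, z up, the work surface at z = 0. Lengths are in m, angles in rad, forces in N, time in s.
With the tool pointing down it reaches from about 0.425 to 0.95 m from the base axis. Payload 3.5 kg.
Tool frame: the origin (TCP) lies between the finger pads; the fingertips stand 11 mm ahead of it and the grasp point (between the pads) lies 8 mm behind it (ctrl.tcp_to_tips is the distance from the TCP to the fingertips, in m); z points along the fingers, y is the direction in which the jaws open and shut (so a half turn about z gives the same grasp; the last joint's range is limited). The gripper opens to 85 mm and grips with 20 to 120 N. Pads are 22 mm wide; open, the fingers measure 114 mm over their backs; the gripper's body (76 mm by 85 mm) begins 54 mm behind the grasp point. The pads swing forward as they close: fully open they stand 13 mm farther back than shut.
Start: joints at [1.152, 0.286, 1.577, -0, 1.279, -0.15], TCP at [0.179, 0.651, 0.242] pointing down, gripper open.
Joint ranges: [-2.77, 2.77], [-0.9, 2.22], [0.21, 2.48], [-1.53, 4.67], [0.24, 2.81], [-2.84, 2.84]. Speed limits (rad/s): [2.79, 2.79, 3.14, 3.14, 3.14, 3.14].

### API

Orientations are given as a unit quaternion [x, y, z, w].
In Python, from plant import monitor, vision, workorder, ctrl gives the robot as it stands.
- The arm moves only by the tool jog_arm, never from a script. Its argument "series" is a list of rows, each a list of 4 numbers: the shift along the tool's x, y, z in m, then the turn about the tool's z in rad. In form: [[tx, ty, tz, spin], ...]. A call has exactly 8 rows; each row shifts and turns the pose as measured when the row begins, along the tool's axes as they then stand; what a row does not reach is not made up. A row lasts 1/12 s, in which the tool goes at most 41.7 mm and 7.16 degrees, less where a joint would pass 70% of its speed; a pose out of reach is approached as far as the arm can. A call is refused whole if a number of a shift passes 0.0417 or a number of a turn 0.125, either way. A call with a gripper value outside its range is refused whole. "grip" is the finger opening in m, from 0 to 0.0854, set as the call begins (left out, the last holds). The fingers move at their own pace and stop on an object; "grip_force" is the grip in N (left out, the last holds). Time passes only in rows, so rows that do not move let the fingers close, or fill a call up. It gives the time, the measured TCP pose, the force and the opening at its end, in the units of the state.
- monitor.get_state(): the state, without advancing time (a new reading comes with each control period).
- vision.read_camera(name): name is "scene" or "top"; returns the picture (420x560x3 uint8, red, green, blue); there is no depth.
- vision.get_calibration(name): a dict with "vfov" (degrees; the focal length in pixels is half the picture's height over the tangent of half this angle, whatever the lens; pixels are square), "cx", "cy" (the principal point, pixels), "D" ([k1, k2, p1, p2, k3] as OpenCV has them; the pictures are not rectified), "R" (3x3) and "t" (3): a world point X has camera coordinates R X + t. Camera axes: x right, y down, z forward; pixel columns grow to the right and rows downward; lengths in m; the calibration is good to about 2 mm. A picture is of the moment at which its call begins. get_calibration takes no time and is no camera call.
- workorder.sign_off(): hands the job in, once; it reports no verdict.
The state is a dict: "time": time; "qpos": joint angles; "dq": joint speeds; "joint_efforts": joint torques, N m; "eef_pos": TCP position; "tcp_rot": TCP orientation; "contact_force": force on the tool from outside, world axes, zero at the start; "wrist_torque": the same for the moment, N m; "opening": opening from 0.0 (shut) to 1.0 (fully open).
Only numpy, scipy, OpenCV 4.12 (cv2) and the standard library are available. Lean on these libraries where they do the work, as an engineer would, in place of code of your own. Each camera call takes 0.05 s, during which the arm holds its last target.

### The job

Clear up the coating bench: rinse the round brush by dipping its bristles, held in the gripper, well down into the open steel can, then stand it upright on its bristles in a free compartment of the orange crate. Sort the loose pieces too, in any order: every capped jar stands upright in the crate, one piece to a compartment, and every cork sanding block goes into the shallow metal tray. Leave the spray bottle, the closed tin and the yellow bottle where they are.

Things in the scene. Friction and masses are not known exactly. Their poses are not given: they have to be found in the camera images.
- crate: Fixed orange bottle crate, outside 182 x 182 mm, 36 mm tall, open on top, outer walls and the cross of two dividers 6 mm thick, making 2 x 2 square compartments of 82 mm (centres at x = +-44, y = +-44 mm in its frame). Origin: centre of its underside; x and y along its sides, z up. It may stand left or right.
- crate_in (a point): Centre of the crate's inner floor (6 mm above the bench), axes as the crate's.
- tray: Fixed shallow aluminium tray, outside 220 (x) x 140 (y) mm, 30 mm tall, walls and floor 4 mm, undivided. Origin: centre of its underside, z up. It stands on the side where the crate is not.
- tray_in (a point): Centre of the tray's inner floor (4 mm above the bench), axes as the tray's.
- can: Fixed open steel rinse can, round, outside diameter 90 mm at the rim and a little narrower below, 80 mm tall, wall 3 mm, closed flat floor 4 mm up, 84 mm wide inside at the mouth, narrowing to about 70 mm at the floor. Origin: centre of its underside.
- can_rim (a point): Centre of the can's mouth, 80 mm above the bench.
- brush: Round stippling brush standing upright on its bristles, 140 mm tall: pale bristles 46 mm in diameter from 0 to 38 mm, steel ferrule 48 mm in diameter to 60 mm, wooden handle 24 mm in diameter from 60 to 140 mm. About 0.14 kg. Origin: centre of the bristles' flat end (underside), z up along the handle.
- jar0: A capped round jar, brown glass with a white screw cap of the same diameter: 58 mm diameter, 72 mm tall, upright at the start, about 0.22 kg. Origin: centre of its underside, z up its axis. May be absent (None).
- jar1: A capped round jar, brown glass with a white screw cap of the same diameter: 58 mm diameter, 72 mm tall, upright at the start, about 0.22 kg. Origin: centre of its underside, z up its axis. May be absent (None).
- jar2: A capped round jar, brown glass with a white screw cap of the same diameter: 58 mm diameter, 72 mm tall, upright at the start, about 0.22 kg. Origin: centre of its underside, z up its axis. May be absent (None).
- block0: A cork sanding block, 70 x 36 x 30 mm (x long, y, z up), about 0.09 kg, lying flat on the bench at the start. Origin: centre of its underside. May be absent (None).
- block1: A cork sanding block, 70 x 36 x 30 mm (x long, y, z up), about 0.09 kg, lying flat on the bench at the start. Origin: centre of its underside. May be absent (None).
- block2: A cork sanding block, 70 x 36 x 30 mm (x long, y, z up), about 0.09 kg, lying flat on the bench at the start. Origin: centre of its underside. May be absent (None).
- spray: Bystander: white spray bottle, 72 mm diameter, 200 mm tall. Leave alone. Origin: centre of underside.
- tin: Bystander: closed steel tin, 100 mm diameter, 110 mm tall. Leave alone. Origin: centre of underside.
- hardener: Bystander: yellow bottle, 60 mm diameter, 120 mm tall. Leave alone. Origin: centre of underside.
Mind the look-alikes: they are no part of the job. Leave any blue or purple look-alike of the brush alone. What is shaped like the block1 but blue or red is not meant.

How it is judged:
On the way, in this order (a step that is already met when the one before it is completed fails the run):
1. The brush, held in the fingers, has its bristle end at least 25 mm below the can's rim, inside the can (horizontal distance between brush and can_rim below 0.035 m and z of brush in the frame of can_rim below -0.025 m and contact force between brush and the fingers above 0.5 N), for 0.2 s.
2. The brush stands upright and released on the floor of a crate compartment (x of brush in the frame of crate_in between -0.085 and 0.085 m and y of brush in the frame of crate_in between -0.085 and 0.085 m and z of brush in the frame of crate_in below 0.012 m and angle between brush's own z axis and vertical below 0.2 rad and contact force between brush and the fingers below 0.1 N), for 0.2 s.
At the end, for the whole second after the job is handed in: The brush and every jar present stand on the crate's floor, in its compartments (underside within 12 mm of the floor, tilted under 0.2 rad; only one fits in each), every block present lies within the tray's walls (underside less than 65 mm above its floor), and all are at rest (under 20 mm/s) (x of brush in the frame of crate_in between -0.085 and 0.085 m and y of brush in the frame of crate_in between -0.085 and 0.085 m and z of each of brush, jar0, jar1, jar2 in the frame of crate_in below 0.012 m and angle between each of brush, jar0, jar1, jar2's own z axis and vertical below 0.2 rad and linear speed of each of brush, jar0, jar1, jar2, block0, block1, block2 below 0.02 m/s and x of jar0 in the frame of crate_in between -0.085 and 0.085 m and y of jar0 in the frame of crate_in between -0.085 and 0.085 m and x of jar1 in the frame of crate_in between -0.085 and 0.085 m and y of jar1 in the frame of crate_in between -0.085 and 0.085 m and x of jar2 in the frame of crate_in between -0.085 and 0.085 m and y of jar2 in the frame of crate_in between -0.085 and 0.085 m and x of block0 in the frame of tray_in between -0.104 and 0.104 m and y of block0 in the frame of tray_in between -0.064 and 0.064 m and z of each of block0, block1, block2 in the frame of tray_in below 0.065 m and x of block1 in the frame of tray_in between -0.104 and 0.104 m and y of block1 in the frame of tray_in between -0.064 and 0.064 m and x of block2 in the frame of tray_in between -0.104 and 0.104 m and y of block2 in the frame of tray_in between -0.064 and 0.064 m); the robot touches nothing.
It fails at once if the spray bottle is moved more than 30 mm (distance of spray from where it was at the start of the episode above 0.03 m).
It fails at once if the closed tin is moved more than 30 mm (distance of tin from where it was at the start of the episode above 0.03 m).
It fails at once if the yellow bottle is moved more than 30 mm (distance of hardener from where it was at the start of the episode above 0.03 m).
Of jar0, jar1, jar2 only 2 to 3 are there at a start; the rules pass over those that are not, and their reading is None.
Of block0, block1, block2 only 2 to 3 are there at a start; the rules pass over those that are not, and their reading is None.
At some moment in a run one of block0, block1, block2 may be knocked a few centimetres aside while the robot is not near it.
It also fails if it takes over 210 s, if anything falls off the work surface, if the arm or the gripper's body presses on something with over 40 N, if the wrist force passes 120 N, or if a joint passes its speed limit or range.

## Working session

There is one attempt and no reset: what is moved stays moved. The work goes in short steps, Python scripts to look and compute and a tool call to move; the robot and the scene stay as the last step left them, time stands still between calls to the robot, and variables do not carry over. Pictures are saved under pics/ and viewed, and the job is handed in when it is done.

Besides the shell and the picture viewer there is one more tool, called after ">>>" in YAML: its name, and indented under it one key for each argument. jog_arm: Moves the arm, as the interface text tells. Its arguments: {"type":"object","properties":{"series":{"type":"array","items":{"type":"array","items":{"type":"number"}}},"grip":{"type":"number"},"grip_force":{"type":"number"}},"required":["series"]}

```bash
ls; mkdir -p pics; python3 - <<'E'
from plant import monitor, vision, workorder, ctrl
import cv2
for n in("scene","top"):
    im=vision.read_camera(n); cv2.imwrite(f"pics/{n}0.png",im[:,:,::-1])
    print(n,vision.get_calibration(n))
print(monitor.get_state(), ctrl.tcp_to_tips)
E
```

```text
pics
scene {'vfov': 44.915966626499554, 'cx': 282.71448663286753, 'cy': 205.91522203430193, 'D': array([-0.1461234,  0.       ,  0.       ,  0.       ,  0.       ]), 'R': array([[ 0.31809991,  0.94804261,  0.00525908],
       [ 0.78449495, -0.26010135, -0.56295201],
       [-0.5323346 ,  0.18320071, -0.82647285]]), 't': array([-0.19501671, -0.43291212,  2.02309805])}
top {'vfov': 57.08415399653853, 'cx': 274.39656219102875, 'cy': 213.96437906462492, 'D': array([0.0160284, 0.       , 0.       , 0.       , 0.       ]), 'R': array([[-0.01893173, -0.99980676, -0.00529423],
       [-0.98540502,  0.01955445, -0.16909929],
       [ 0.16917014,  0.00201562, -0.9855848 ]]), 't': array([1.06749966e-03, 6.06112853e-01, 1.07637448e+00])}
{'time': 0.1, 'qpos': array([ 1.15202503e+00,  2.87162053e-01,  1.57805476e+00, -2.11415938e-05,
        1.27861640e+00, -1.50023873e-01]), 'dq': array([-1.28604182e-06, -7.45899423e-04, -2.87948502e-03,  1.45229993e-03,
       -1.53346816e-03, -7.41562498e-04]), 'joint_efforts': array([ 3.55068059e-04, -4.07295120e+01, -2.93699151e+01, -1.32428395e-04,
        3.35850375e-03, -1.39057227e-05]), 'eef_pos': array([0.17897998, 0.65023242, 0.24101574]), 'tcp_rot': array([ 1.33966581e-01,  9.90985217e-01, -1.07811734e-03, -3.04614110e-04]), 'contact_force': array([ 0.21658343,  0.07534399, -0.64238941]), 'wrist_torque': array([-0.06587083, -0.02744284, -0.00496599]), 'opening': 1.0043458914338015} 0.011
```

View pics/scene0.png

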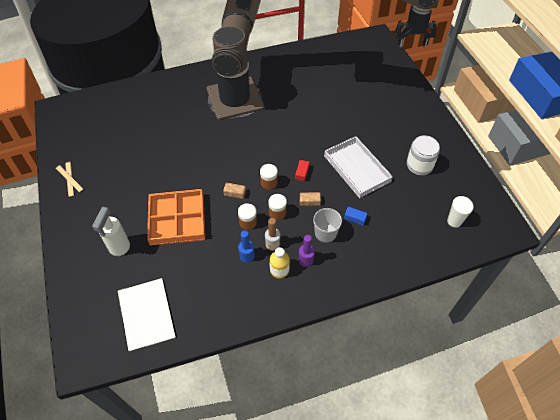

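View pics/top0.png

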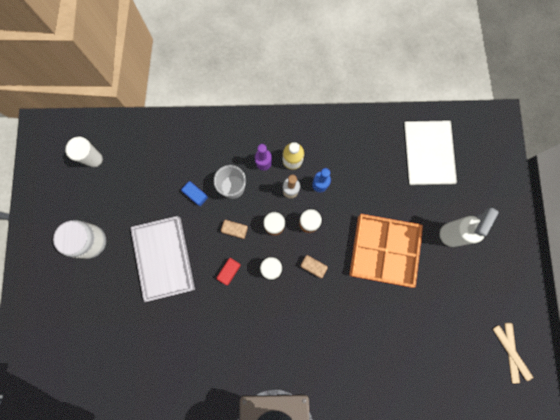

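The top view shows the crate on the right at about (387,250) and the tray on the left at (162,258). The can is at (230,182) and the real brush (wooden handle) at (291,187). There are three jars, at (310,221), (274,224) and (271,268), and two cork blocks, at (234,229) and (314,266). The look-alikes are blue, purple and red. I'll zoom in next.

```bash
cat > h.py <<'E'
import numpy as np, cv2
from plant import monitor, vision, ctrl
def cal(n):
    c=vision.get_calibration(n); f=210/np.tan(np.radians(c['vfov']/2))
    return np.array([[f,0,c['cx']],[0,f,c['cy']],[0,0,1]]),np.array(c['D']),c['R'],c['t']
def ray(n,uv):
    K,D,R,t=cal(n); p=cv2.undistortPoints(np.array([[uv]],float),K,D)[0,0]
    return -R.T@t, R.T@np.array([p[0],p[1],1])
def atz(n,uv,z):
    o,d=ray(n,uv); return (o+d*(z-o[2])/d[2])[:2]
def proj(n,X):
    K,D,R,t=cal(n); return cv2.projectPoints(np.atleast_2d(np.array(X,float)),cv2.Rodrigues(R)[0],t,K,D)[0][:,0]
def circ(n,x,y,z,r,N=40):
    a=np.linspace(0,2*np.pi,N); return proj(n,np.c_[x+r*np.cos(a),y+r*np.sin(a),np.full(N,z)])
def snap(n,name,box=None,s=1,draw=()):
    im=vision.read_camera(n)[:,:,::-1].copy()
    x0,y0,x1,y1=box or (0,0,560,420)
    o=cv2.resize(im[y0:y1,x0:x1],None,fx=s,fy=s,interpolation=cv2.INTER_CUBIC)
    for P in draw: cv2.polylines(o,[np.int32(np.round(((P-[x0,y0]+.5)*s-.5)*8))],False,(0,255,0),1,cv2.LINE_AA,3)
    cv2.imwrite(f'pics/{name}.png',o); return im
def tool():
    s=monitor.get_state(); x,y,z,w=s['tcp_rot']
    from scipy.spatial.transform import Rotation as Ro
    R=Ro.from_quat(s['tcp_rot']).as_matrix()
    return np.array(s['eef_pos']),R,s
def rel(x,y,z,yaw=None):
    """shift in tool frame to target, and turn so tool y axis is at angle yaw (mod pi)"""
    p,R,s=tool(); d=R.T@(np.array([x,y,z])-p)
    out=f"tool shift {np.round(d*1000,1)} mm; tcp {np.round(p,4)} yawY {np.arctan2(R[1,1],R[0,1]):.3f} q6 {s['qpos'][5]:.3f} open {s['opening']:.3f} t {s['time']:.2f} F {np.round(s['contact_force'],1)}"
    if yaw is not None:
        c=np.arctan2(R[1,1],R[0,1]); dy=(yaw-c+np.pi/2)%np.pi-np.pi/2
        out+=f" spin {-dy:.3f}"
    print(out)
E
python3 - <<'E'
from h import *
snap("top","t1",(110,130,430,310),2.5)
snap("scene","s1",(140,120,400,290),3)
for n,uv,z in [("can",(230,172),.08)]: print(n,atz("top",uv,z))
E
```

```text
can [0.72723025 0.11572459]
```

View pics/t1.png

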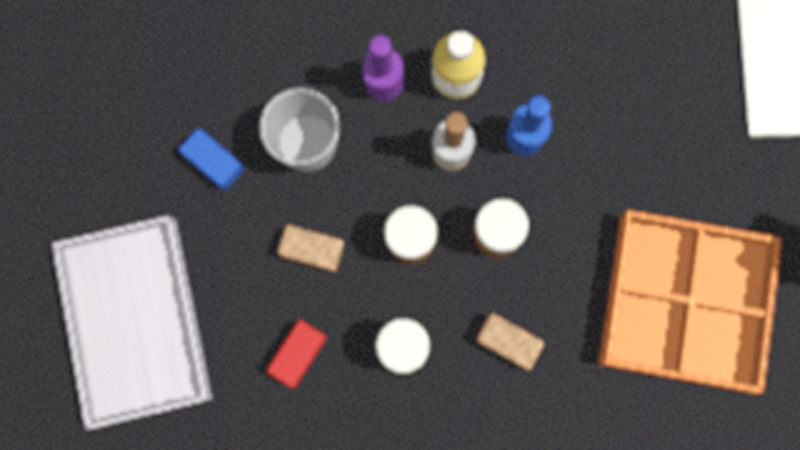

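View pics/s1.png

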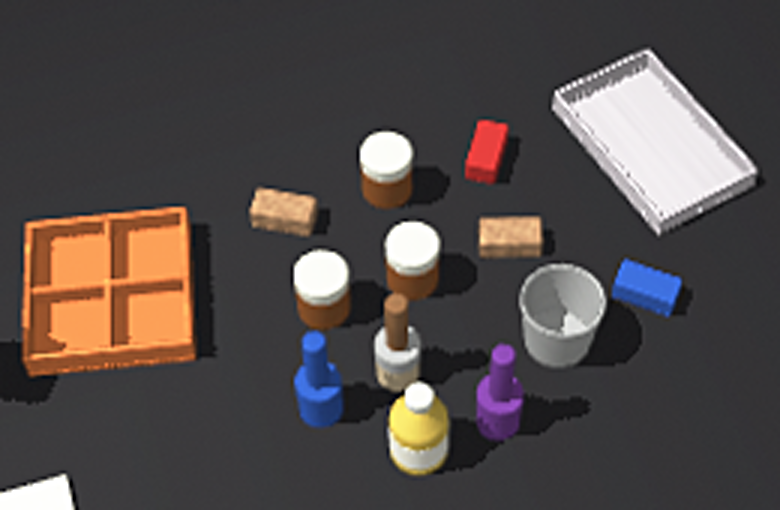

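The two crops agree. In the first crop's pixels, the brush handle top is at (456,122), the caps at (411,233), (502,226) and (403,346), the can mouth at (300,127), and the corks at (311,248) and (510,341).

```bash
cat > est.py <<'E'
from h import *
def c(px,py): return (110+(px+.5)/2.5-.5,130+(py+.5)/2.5-.5)
m={}
for n,p,z in [("brush",(456,121),.14),("jarA",(411,233),.072),("jarB",(502,226),.072),("jarC",(403,346),.072),("can",(300,128),.08),("purple",(380,44),.14),("blue",(540,105),.14),("hard",(460,43),.12)]:
    m[n]=atz("top",c(*p),z); 
def poly(ps,z): 
    P=np.array([atz("top",c(*p),z) for p in ps]); return P
cr=poly([(626,211),(780,236),(764,392),(601,363)],.036)
tr=poly([(53,242),(175,217),(211,402),(87,429)],.03)
b1=poly([(287,226),(344,241),(336,271),(278,250)],.03)
b2=poly([(491,314),(545,345),(530,369),(477,338)],.03)
if __name__=="__main__":
    for k,v in m.items(): print(k,v.round(4))
    for n,P in [("crate",cr),("tray",tr),("b1",b1),("b2",b2)]:
        e=np.diff(np.r_[P,P[:1]],axis=0); print(n,P.mean(0).round(4),np.linalg.norm(e,axis=1).round(3),np.degrees(np.arctan2(e[:,1],e[:,0])).round(1))
E
python3 est.py
python3 - <<'E'
from h import *
# colour blobs
im=vision.read_camera("top"); hsv=cv2.cvtColor(im,cv2.COLOR_RGB2HSV)
def blobs(mask,z,nm):
    n,l,s,c=cv2.connectedComponentsWithStats(mask.astype(np.uint8))
    for i in range(1,n):
        if s[i,4]>60 and s[i,4]<9000:
            r=cv2.minAreaRect(np.argwhere(l==i)[:,::-1].astype(np.float32)); print(nm,c[i].round(1),s[i,4],np.round(r[0],1),np.round(r[1],1),round(r[2],1),atz("top",c[i],z).round(4))
H,S,V=[hsv[...,i] for i in range(3)]
blobs((V>215)&(S<40),.072,"white")
blobs((H>5)&(H<20)&(S>60)&(S<165)&(V>120),.03,"cork")
blobs((H>3)&(H<20)&(S>130)&(V>90),.036,"orange")
E
```

```text
brush [ 0.6893 -0.0611]
jarA [ 0.5766 -0.0094]
jarB [ 0.5827 -0.1136]
jarC [0.449 0.002]
can [0.7007 0.1166]
purple [0.7789 0.0208]
blue [ 0.7054 -0.1535]
hard [ 0.7853 -0.069 ]
crate [ 0.4975 -0.3352] [0.182 0.183 0.188 0.181] [-100.6  169.5   78.9  -12.4]
tray [0.4856 0.3193] [0.146 0.222 0.144 0.223] [ -79.3 -167.9  101.    12.6]
b1 [0.5685 0.1092] [0.07  0.037 0.073 0.03 ] [-106.   164.8   69.   -20.3]
b2 [ 0.4532 -0.1228] [0.072 0.033 0.071 0.032] [-121.1  145.7   58.6  -32. ]
white [346.2  16.6] 786 [349.9  15.6] [26.8 54.9] 66.0 [ 1.2235 -0.2469]
white [439.9  95. ] 447 [437.9  93.8] [10.9 66. ] 88.7 [ 0.9555 -0.5152]
white [193.1 100.5] 361 [190.5  99. ] [59. 10.] -0.0 [0.9548 0.2281]
white [430.  152.4] 2818 [430.2 152. ] [63.6 45.9] 85.6 [ 0.7766 -0.4705]
white [ 77.9 148.2] 434 [ 78.1 148.3] [22.8 22.8] 26.6 [0.8107 0.5647]
white [294.1 147.1] 71 [294. 147.] [8. 8.] 90.0 [ 0.8017 -0.0727]
white [310.6 219.6] 312 [310.8 219.8] [19.1 18.4] 45.0 [ 0.5841 -0.1138]
white [274.  222.3] 306 [274.  222.5] [19. 18.] 90.0 [ 0.5783 -0.0091]
white [161.  258.6] 2689 [160.9 258.4] [69.2 40.2] 79.0 [0.4815 0.3106]
white [ 70.7 237.4] 822 [ 71.5 237.5] [31. 33.] 90.0 [0.5465 0.5676]
white [472.2 237.3] 129 [472.4 237.5] [19.2  7.7] 7.1 [ 0.5248 -0.5669]
white [270.8 267.9] 328 [270.5 268. ] [20. 19.] 90.0 [0.4496 0.0021]
cork [292.3 179.3] 67 [291.5 180.2] [ 8.2 11.5] 21.8 [ 0.715  -0.0668]
cork [385.8 250.7] 3785 [387.4 250.3] [67.8 64.4] 10.0 [ 0.4945 -0.334 ]
cork [234.1 228.7] 334 [234.  228.6] [24.9 13.5] 15.9 [0.568  0.1095]
cork [314.  266.2] 338 [314.  266.2] [25.3 13.4] 29.1 [ 0.4533 -0.1229]
cork [512.4 353.3] 865 [512.6 352.8] [62.3 21.2] 69.9 [ 0.2045 -0.6637]
orange [388.2 248. ] 2539 [386.6 250.2] [67.7 64.4] 9.7 [ 0.5017 -0.3397]
```

```bash
cat > ov.py <<'E'
from h import *
CR=(0.497,-0.335,np.radians(-11.5)); TR=(0.4855,0.319,np.radians(101.5))
B1=(.5683,.1093,np.radians(-106)); B2=(.4532,-.1228,np.radians(-121))
J=[(.577,-.0093),(.583,-.1137),(.4493,.002)]; BR=(.690,-.061); CAN=(.7005,.1165)
PU=(.779,.021); BL=(.7054,-.1535); HA=(.7853,-.069)
def rect(n,x,y,a,lx,ly,z):
    c,s=np.cos(a),np.sin(a); P=np.array([[1,1],[-1,1],[-1,-1],[1,-1],[1,1]])*[lx/2,ly/2]
    Q=P@np.array([[c,s],[-s,c]])+[x,y]; return proj(n,np.c_[Q,np.full(5,z)])
def draw(n):
    d=[rect(n,*CR,.182,.182,.036),rect(n,*TR,.22,.14,.03)]
    for b in(B1,B2): d+=[rect(n,*b,.07,.036,.03)]
    for j in J: d+=[circ(n,*j,.072,.029),circ(n,*j,0,.029)]
    d+=[circ(n,*BR,.14,.012),circ(n,*BR,.06,.024),circ(n,*CAN,.08,.045)]
    for q in(PU,BL): d+=[circ(n,*q,.14,.012),circ(n,*q,.06,.024)]
    d+=[circ(n,*HA,.0,.03)]
    return d
if __name__=="__main__":
    snap("top","t2",(110,130,430,310),2.5,draw("top")); snap("scene","s2",(140,120,400,290),3,draw("scene"))
E
python3 ov.py
```

```text
(no output)
```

View pics/t2.png

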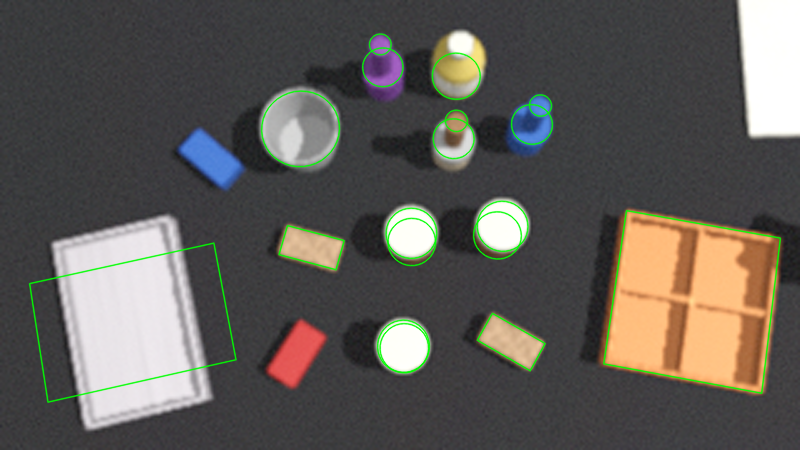

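View pics/s2.png

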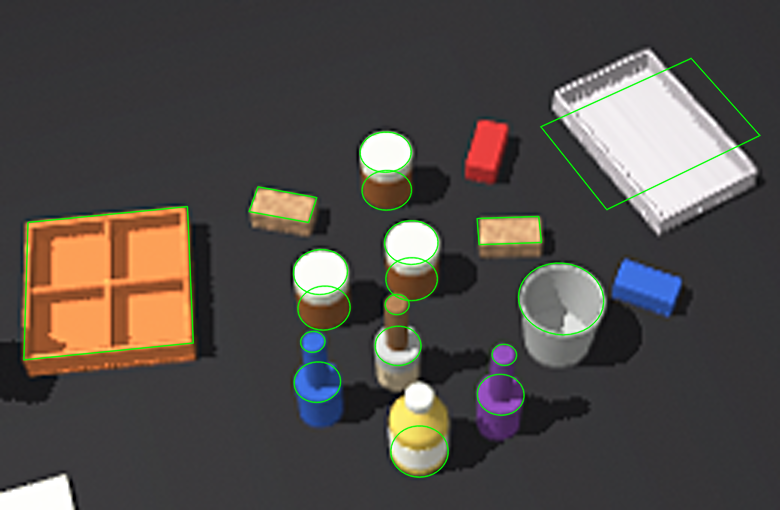

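The overlays fit in both views, apart from the tray angle, which should be about 12°. The brush comes first.

```bash
sed -i 's/np.radians(101.5)/np.radians(12)/' ov.py; python3 -c "
from h import *
print(tool()[1].round(3)); rel(.69,-.061,.24,np.radians(80))
print(atz('top',(452,236),.05))"
```

```text
[[-0.964  0.266 -0.   ]
 [ 0.266  0.964 -0.001]
 [ 0.    -0.001 -1.   ]]
tool shift [-681.5 -550.4    2.2] mm; tcp [0.1792 0.6506 0.242 ] yawY 1.302 q6 -0.150 open 1.003 t 0.35 F [-0.7 -0.4 -0.4] spin -0.094
[ 0.531755   -0.52097471]
```

>>> jog_arm:
  series:
    - [-0.032,-0.026,0,0]
    - [-0.032,-0.026,0,0]
    - [-0.032,-0.026,0,0]
    - [-0.032,-0.026,0,0]
    - [-0.032,-0.026,0,0]
    - [-0.032,-0.026,0,0]
    - [-0.032,-0.026,0,0]
    - [-0.032,-0.026,0,0]
  grip: 0.06

```text
time: 1.02
eef_pos: [0.3703, 0.382, 0.2405]
tcp_rot: [0.127, 0.992, 0.001, -0.0]
contact_force: [1.4, 0.6, 0.3]
opening: 0.707
```

>>> jog_arm:
  series:
    - [-0.032,-0.026,0,0]
    - [-0.032,-0.026,0,0]
    - [-0.032,-0.026,0,0]
    - [-0.032,-0.026,0,0]
    - [-0.032,-0.026,0,0]
    - [-0.032,-0.026,0,0]
    - [-0.032,-0.026,0,0]
    - [0,0,0,0]

```text
time: 1.68
eef_pos: [0.5446, 0.14, 0.2429]
tcp_rot: [0.13, 0.992, 0.002, 0.004]
contact_force: [-0.5, -0.0, 0.4]
opening: 0.706
```

```bash
python3 -c "
from h import *
rel(.69,-.061,.24,np.radians(80))"
```

```text
tool shift [-192.1 -156.9    3.6] mm; tcp [0.5446 0.14   0.2429] yawY 1.311 q6 -1.242 open 0.706 t 1.68 F [-0.5 -0.   0.4] spin -0.085
```

>>> jog_arm:
  series:
    - [-0.032,-0.026,0,0]
    - [-0.032,-0.026,0,0]
    - [-0.032,-0.026,0,0]
    - [-0.032,-0.026,0,0]
    - [-0.032,-0.026,0,0]
    - [-0.025,-0.02,0,0]
    - [-0.01,-0.01,0,0]
    - [0,0,0,0]

```text
time: 2.35
eef_pos: [0.6933, -0.069, 0.2427]
tcp_rot: [0.131, 0.991, 0.003, 0.004]
contact_force: [0.3, 1.2, 0.9]
opening: 0.702
```

```bash
python3 -c "
from h import *
rel(.69,-.061,.24,np.radians(80))"
```

```text
tool shift [5.2 6.8 2.7] mm; tcp [ 0.6933 -0.069   0.2427] yawY 1.309 q6 -1.557 open 0.702 t 2.35 F [0.3 1.2 0.9] spin -0.088
```

>>> jog_arm:
  series:
    - [0.005,0.007,0.01,0]
    - [0.001,0.001,0.025,0]
    - [0,0,0.025,0]
    - [0,0,0.025,0]
    - [0,0,0.025,0]
    - [0,0,0.015,0]
    - [0,0,0.0,0]
    - [0,0,0,0]

```text
time: 3.02
eef_pos: [0.6839, -0.0425, 0.1111]
tcp_rot: [0.127, 0.992, 0.005, 0.002]
contact_force: [1.2, -0.1, 0.1]
opening: 0.7
```

```bash
python3 -c "
from h import *
rel(.69,-.061,.097,np.radians(80))"
```

```text
tool shift [-10.5 -16.5  13.9] mm; tcp [ 0.6839 -0.0425  0.1111] yawY 1.317 q6 -1.537 open 0.700 t 3.02 F [ 1.2 -0.1  0.1] spin -0.079
```

>>> jog_arm:
  series:
    - [-0.008,-0.012,0.007,0]
    - [0,0,0.004,0]
    - [0,0,0,0]
    - [0,0,0,0]
    - [0,0,0,0]
    - [0,0,0,0]
    - [0,0,0,0]
    - [0,0,0,0]

```text
time: 3.68
eef_pos: [0.6917, -0.0554, 0.1061]
tcp_rot: [0.126, 0.992, 0.005, 0.007]
contact_force: [0.9, -1.0, -1.1]
opening: 0.703
```

```bash
python3 -c "
from h import *
rel(.69,-.061,.097,np.radians(80)); snap('scene','s3',(140,120,400,290),3)"
```

```text
tool shift [ 0.3 -6.   9. ] mm; tcp [ 0.6917 -0.0554  0.1061] yawY 1.319 q6 -1.555 open 0.703 t 3.68 F [ 0.9 -1.  -1.1] spin -0.077
```

View pics/s3.png

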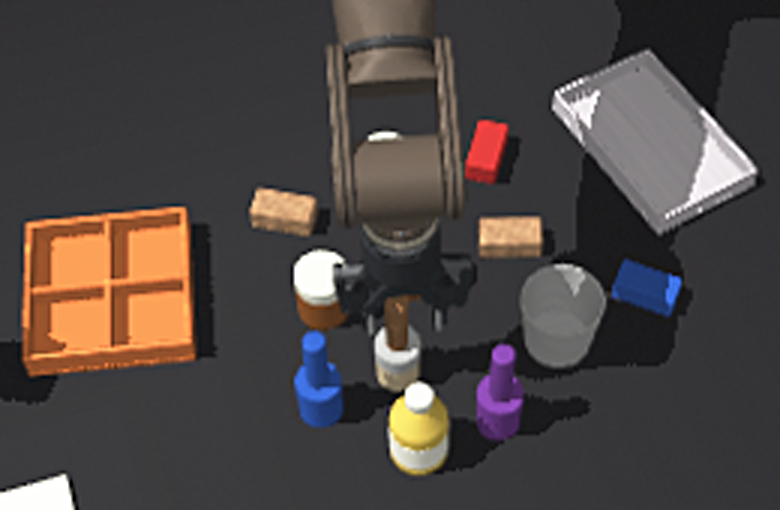

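The handle is between the open fingers, upright and untouched. I'll go down slightly further, centre on it and close.

>>> jog_arm:
  series:
    - [0,-0.006,0.006,0]
    - [0,0,0.002,0]
    - [0,0,0,0]
    - [0,0,0,0]
    - [0,0,0,0]
    - [0,0,0,0]
    - [0,0,0,0]
    - [0,0,0,0]

```text
time: 4.4
eef_pos: [0.6899, -0.0619, 0.0967]
tcp_rot: [0.126, 0.992, 0.005, 0.007]
contact_force: [-0.6, 0.6, 0.0]
opening: 0.703
```

>>> jog_arm:
  series:
    - [0,0,0,0]
    - [0,0,0,0]
    - [0,0,0,0]
    - [0,0,0,0]
    - [0,0,0,0]
    - [0,0,0,0]
    - [0,0,0,0]
    - [0,0,0,0]
  grip: 0.0
  grip_force: 50

```text
time: 5.07
eef_pos: [0.6901, -0.0617, 0.0971]
tcp_rot: [0.125, 0.992, 0.005, 0.007]
contact_force: [0.5, 0.8, 1.1]
opening: 0.268
```

```bash
python3 -c "
from h import *
rel(.69,-.061,.097,np.radians(80)); snap('scene','s4',(140,120,400,290),3)"
```

```text
tool shift [0.3 0.6 0.1] mm; tcp [ 0.6901 -0.0617  0.0971] yawY 1.319 q6 -1.565 open 0.268 t 5.07 F [0.5 0.8 1.1] spin -0.077
```

View pics/s4.png

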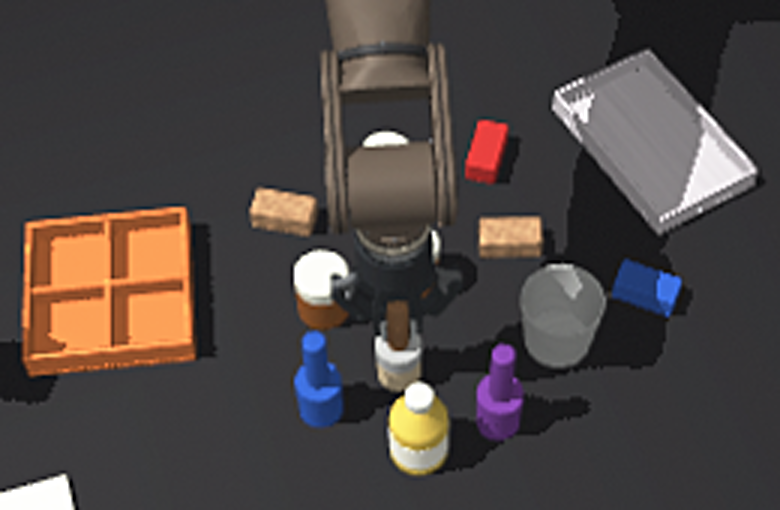

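The brush is gripped (opening 0.268, about 23 mm). Next I lift it.

>>> jog_arm:
  series:
    - [0,0,-0.015,0]
    - [0,0,-0.03,0]
    - [0,0,-0.03,0]
    - [0,0,-0.03,0]
    - [0,0,-0.025,0]
    - [0,0,-0.015,0]
    - [0,0,0,0]
    - [0,0,0,0]

```text
time: 5.78
eef_pos: [0.6852, -0.0623, 0.2502]
tcp_rot: [0.126, 0.992, 0.006, 0.004]
contact_force: [0.0, 0.3, -2.1]
opening: 0.265
```

```bash
python3 -c "
from h import *
rel(.7005,.1165,.237,np.radians(80))"
```

```text
tool shift [ 29.9 176.8  15.1] mm; tcp [ 0.6852 -0.0623  0.2502] yawY 1.319 q6 -1.564 open 0.265 t 5.78 F [ 0.   0.3 -2.1] spin -0.077
```

>>> jog_arm:
  series:
    - [0.003,0.02,0,0]
    - [0.005,0.03,0,0]
    - [0.005,0.03,0,0]
    - [0.005,0.03,0,0]
    - [0.005,0.03,0,0]
    - [0.003,0.018,0,0]
    - [0,0,0,0]
    - [0,0,0,0]

```text
time: 6.45
eef_pos: [0.695, 0.102, 0.2392]
tcp_rot: [0.128, 0.992, 0.004, -0.005]
contact_force: [-0.4, -0.6, -0.4]
opening: 0.264
```

>>> jog_arm:
  series:
    - [0,0,0,0]
    - [0,0,0,0]
    - [0,0,0,0]
    - [0,0,0,0]
    - [0,0,0,0]
    - [0,0,0,0]
    - [0,0,0,0]
    - [0,0,0,0]

```text
time: 7.12
eef_pos: [0.6939, 0.0957, 0.2356]
tcp_rot: [0.131, 0.991, 0.003, -0.008]
contact_force: [-0.3, -0.4, -1.3]
opening: 0.271
```

```bash
python3 -c "
from h import *
rel(.7005,.1165,.237,np.radians(80))"
```

```text
tool shift [-1.  21.9 -1.3] mm; tcp [0.6939 0.0957 0.2356] yawY 1.308 q6 -1.321 open 0.271 t 7.12 F [-0.3 -0.4 -1.3] spin -0.088
```

>>> jog_arm:
  series:
    - [-0.001,0.014,0,0]
    - [0,0.007,0,0]
    - [0,0,0,0]
    - [0,0,0,0]
    - [0,0,0,0]
    - [0,0,0,0]
    - [0,0,0,0]
    - [0,0,0,0]

```text
time: 7.78
eef_pos: [0.7012, 0.1189, 0.2362]
tcp_rot: [0.13, 0.991, 0.003, -0.008]
contact_force: [0.4, 0.4, -0.5]
opening: 0.27
```

```bash
python3 -c "
from h import *
rel(.7005,.1165,.132,np.radians(80)); snap('scene','s5',(140,120,400,290),3);snap('top','t5',(110,130,430,310),2.5)"
```

```text
tool shift [ -1.6  -3.  104.2] mm; tcp [0.7012 0.1189 0.2362] yawY 1.309 q6 -1.289 open 0.270 t 7.78 F [ 0.4  0.4 -0.5] spin -0.087
```

View pics/s5.png

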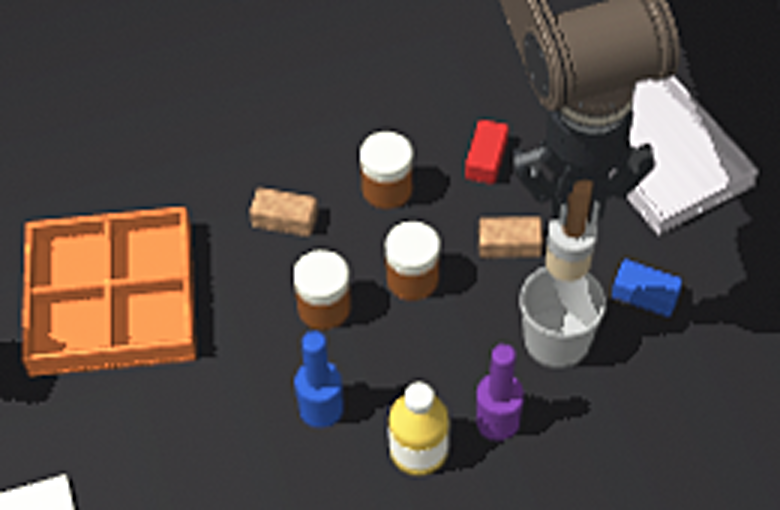

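The brush is upright above the can mouth at crop position (563,300). I'm going down into the can.

>>> jog_arm:
  series:
    - [-0.001,-0.003,0.01,0]
    - [0,0,0.015,0]
    - [0,0,0.015,0]
    - [0,0,0.015,0]
    - [0,0,0.01,0]
    - [0,0,0.0,0]
    - [0,0,0,0]
    - [0,0,0,0]

```text
time: 8.55
eef_pos: [0.7004, 0.1136, 0.1662]
tcp_rot: [0.131, 0.991, 0.003, -0.007]
contact_force: [0.2, 0.1, -1.4]
opening: 0.267
```

```bash
python3 -c "
from h import *
rel(.7005,.1165,.132,np.radians(80))"
```

```text
tool shift [ 0.2  2.7 34.2] mm; tcp [0.7004 0.1136 0.1662] yawY 1.307 q6 -1.295 open 0.267 t 8.55 F [ 0.2  0.1 -1.4] spin -0.089
```

>>> jog_arm:
  series:
    - [0,0.002,0.01,0]
    - [0,0,0.015,0]
    - [0,0,0.009,0]
    - [0,0,0.002,0]
    - [0,0,0,0]
    - [0,0,0.0,0]
    - [0,0,0,0]
    - [0,0,0,0]

```text
time: 9.22
eef_pos: [0.702, 0.1162, 0.129]
tcp_rot: [0.131, 0.991, 0.003, -0.005]
contact_force: [0.1, 0.0, -1.1]
opening: 0.271
```

```bash
python3 -c "
from h import *
rel(.7005,.1165,.132,np.radians(80)); snap('scene','s6',(140,120,400,290),3)"
```

```text
tool shift [ 1.5 -0.  -3. ] mm; tcp [0.702  0.1162 0.129 ] yawY 1.308 q6 -1.293 open 0.271 t 9.22 F [ 0.1  0.  -1.1] spin -0.089
```

View pics/s6.png

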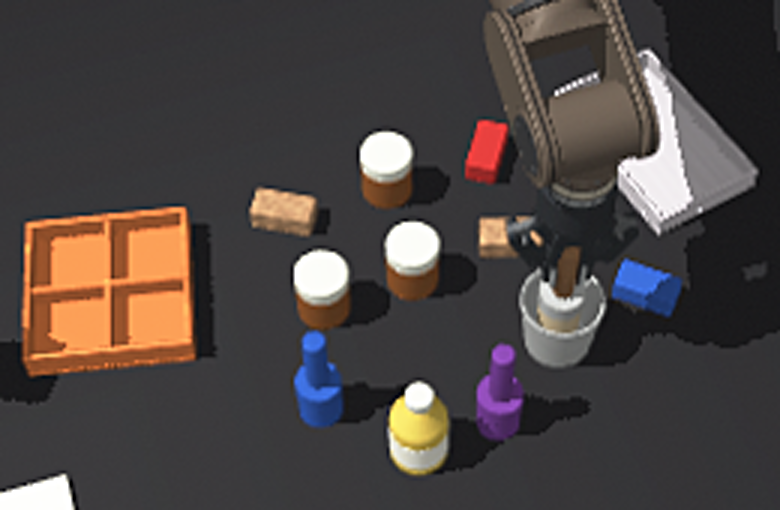

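The bristles are about 48 mm below the rim, with the brush centred in the can. I'll hold a moment, then lift out.

>>> jog_arm:
  series:
    - [0,0,0,0]
    - [0,0,0,0]
    - [0,0,0,0]
    - [0,0,0,0]
    - [0,0,0,0]
    - [0,0,-0.01,0]
    - [0,0,-0.02,0]
    - [0,0,-0.02,0]

```text
time: 9.93
eef_pos: [0.6999, 0.1156, 0.1768]
tcp_rot: [0.131, 0.991, 0.003, -0.01]
contact_force: [0.8, 1.3, -0.9]
opening: 0.269
```

>>> jog_arm:
  series:
    - [0,0,-0.02,0]
    - [0,0,-0.02,0]
    - [0,0,-0.02,0]
    - [0,0,-0.02,0]
    - [0,0,-0.01,0]
    - [0,0,0,0]
    - [0,0,0,0]
    - [0,0,0,0]

```text
time: 10.6
eef_pos: [0.7032, 0.1149, 0.282]
tcp_rot: [0.131, 0.991, 0.004, -0.003]
contact_force: [0.4, -0.2, -0.6]
opening: 0.271
```

```bash
python3 -c "
from h import *
rel(.5314,-.3869,.245,np.radians(33.5)); rel(.5314,-.3869,.245,np.radians(78.5))"
```

```text
tool shift [  35.1 -529.5   34. ] mm; tcp [0.7032 0.1149 0.282 ] yawY 1.308 q6 -1.292 open 0.271 t 10.60 F [ 0.4 -0.2 -0.6] spin 0.723
tool shift [  35.1 -529.5   34. ] mm; tcp [0.7032 0.1149 0.282 ] yawY 1.308 q6 -1.292 open 0.271 t 10.60 F [ 0.4 -0.2 -0.6] spin -0.062
```

>>> jog_arm:
  series:
    - [0.002,-0.02,0,0]
    - [0.002,-0.035,0,0]
    - [0.002,-0.038,0,0]
    - [0.002,-0.038,0,0]
    - [0.003,-0.038,0,0]
    - [0.003,-0.038,0,0]
    - [0.003,-0.038,0,0]
    - [0.003,-0.038,0,0]

```text
time: 11.27
eef_pos: [0.6038, -0.1532, 0.2634]
tcp_rot: [0.124, 0.992, 0.006, -0.015]
contact_force: [0.5, -0.5, -0.4]
opening: 0.268
```

>>> jog_arm:
  series:
    - [0.002,-0.038,0,0]
    - [0.002,-0.038,0,0]
    - [0.002,-0.038,0,0]
    - [0.002,-0.038,0,0]
    - [0.003,-0.03,0,0]
    - [0.003,-0.01,0,0]
    - [0,0,0,0]
    - [0,0,0,0]

```text
time: 11.93
eef_pos: [0.5298, -0.3479, 0.2453]
tcp_rot: [0.129, 0.991, 0.012, -0.026]
contact_force: [-0.3, -0.2, -1.1]
opening: 0.268
```

```bash
python3 -c "
from h import *
rel(.5314,-.3869,.205,np.radians(78.5))"
```

```text
tool shift [-13.7 -37.9  39. ] mm; tcp [ 0.5298 -0.3479  0.2453] yawY 1.312 q6 -2.047 open 0.268 t 11.93 F [-0.3 -0.2 -1.1] spin -0.058
```

```bash
cat >> h.py <<'E'
def tipinfo(L):
    p,R,s=tool(); print("point at L:",(p+R[:,2]*L).round(4),"zaxis",R[:,2].round(3))
E
python3 -c "
from h import *
tipinfo(.097)"
```

```text
point at L: [ 0.5251 -0.345   0.1485] zaxis [-0.048  0.03  -0.998]
```

>>> jog_arm:
  series:
    - [-0.006,-0.015,0.01,0]
    - [-0.005,-0.01,0.01,0]
    - [-0.002,-0.005,0.01,0]
    - [0,0,0,0]
    - [0,0,0,0]
    - [0,0,0,0]
    - [0,0,0,0]
    - [0,0,0,0]

```text
time: 12.6
eef_pos: [0.5367, -0.3705, 0.2093]
tcp_rot: [0.124, 0.992, 0.016, -0.028]
contact_force: [-0.5, -0.2, -1.9]
opening: 0.272
```

```bash
python3 -c "
from h import *
rel(.5314,-.3869,.105,np.radians(78.5)); tipinfo(.097); snap('scene','s7',(140,120,400,290),3)"
```

```text
tool shift [ -5.  -19.7 103.7] mm; tcp [ 0.5367 -0.3705  0.2093] yawY 1.321 q6 -2.076 open 0.272 t 12.60 F [-0.5 -0.2 -1.9] spin -0.049
point at L: [ 0.5317 -0.3668  0.1125] zaxis [-0.051  0.038 -0.998]
```

View pics/s7.png

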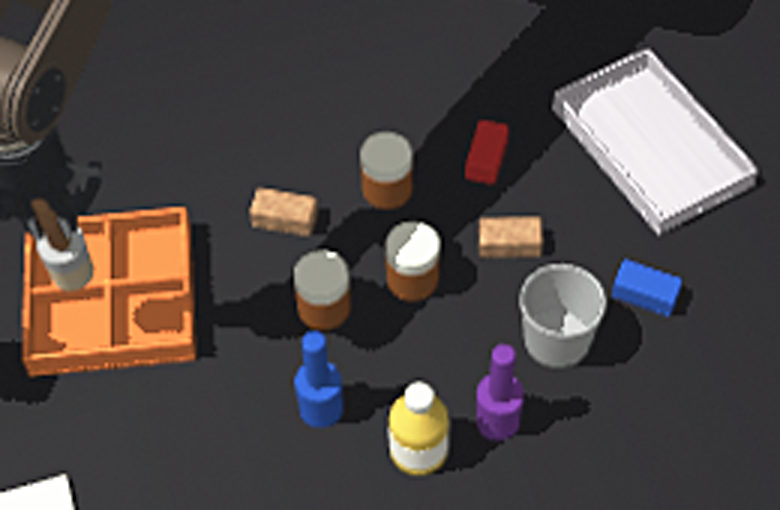

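>>> jog_arm:
  series:
    - [-0.006,-0.015,0.0,0]
    - [-0.002,-0.006,0.01,0]
    - [0,0,0.015,0]
    - [0,0,0.015,0]
    - [0,0,0.01,0]
    - [0,0,0,0]
    - [0,0,0,0]
    - [0,0,0,0]

```text
time: 13.32
eef_pos: [0.538, -0.3912, 0.1587]
tcp_rot: [0.124, 0.992, 0.014, -0.025]
contact_force: [0.4, -0.3, -0.5]
opening: 0.271
```

```bash
python3 -c "
from h import *
rel(.5314,-.3869,.105,np.radians(78.5)); tipinfo(.097); snap('top','t7',(300,170,500,320),3.5)"
```

```text
tool shift [ 4.6  1.4 54. ] mm; tcp [ 0.538  -0.3912  0.1587] yawY 1.322 q6 -2.097 open 0.271 t 13.32 F [ 0.4 -0.3 -0.5] spin -0.048
point at L: [ 0.5335 -0.3879  0.0618] zaxis [-0.046  0.035 -0.998]
```

View pics/t7.png

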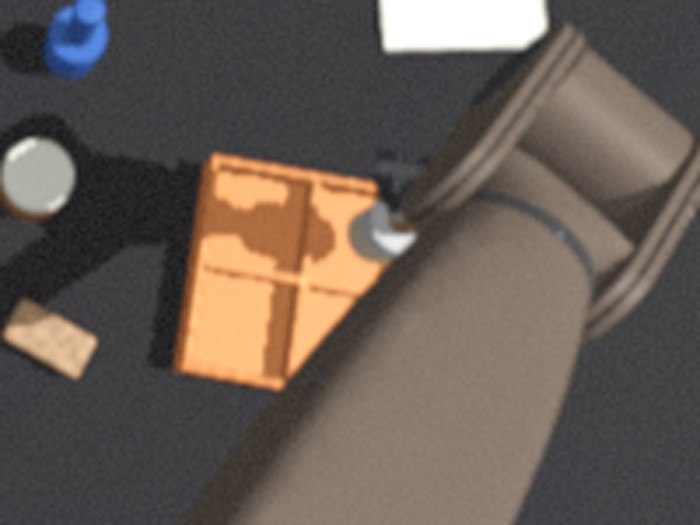

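```bash
python3 -c "
from h import *
snap('scene','s8',(40,90,240,260),3.5)"
```

```text
(no output)
```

View pics/s8.png

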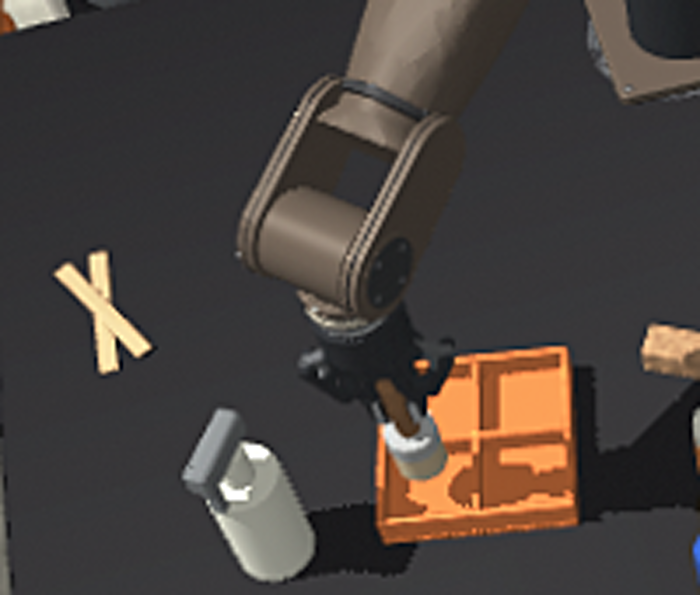

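The brush is above the upper-right compartment and the spray bottle is clear of the arm. Lowering.

>>> jog_arm:
  series:
    - [0,0,0.01,0]
    - [0,0,0.015,0]
    - [0,0,0.015,0]
    - [0,0,0.004,0]
    - [0,0,0,0]
    - [0,0,0,0]
    - [0,0,0,0]
    - [0,0,0,0]

```text
time: 14.08
eef_pos: [0.539, -0.3921, 0.1186]
tcp_rot: [0.124, 0.992, 0.011, -0.02]
contact_force: [-0.1, -0.5, -1.7]
opening: 0.272
```

```bash
python3 -c "
from h import *
rel(.5314,-.3869,.105,np.radians(78.5)); tipinfo(.097)"
```

```text
tool shift [ 8.  3. 14.] mm; tcp [ 0.539  -0.3921  0.1186] yawY 1.323 q6 -2.097 open 0.272 t 14.08 F [-0.1 -0.5 -1.7] spin -0.047
point at L: [ 0.5353 -0.3895  0.0217] zaxis [-0.038  0.026 -0.999]
```

>>> jog_arm:
  series:
    - [0.003,0.001,0.007,0]
    - [0,0,0.004,0]
    - [0,0,0.002,0]
    - [0,0,0,0]
    - [0,0,0,0]
    - [0,0,0,0]
    - [0,0,0,0]
    - [0,0,0,0]

```text
time: 14.75
eef_pos: [0.5365, -0.3908, 0.1069]
tcp_rot: [0.124, 0.992, 0.01, -0.019]
contact_force: [-0.1, 0.3, -0.3]
opening: 0.272
```

```bash
python3 -c "
from h import *
rel(.5314,-.3869,.105,np.radians(78.5)); tipinfo(.097)"
```

```text
tool shift [5.8 2.5 2.2] mm; tcp [ 0.5365 -0.3908  0.1069] yawY 1.323 q6 -2.098 open 0.272 t 14.75 F [-0.1  0.3 -0.3] spin -0.047
point at L: [ 0.5331 -0.3885  0.01  ] zaxis [-0.035  0.024 -0.999]
```

>>> jog_arm:
  series:
    - [0.001,0,0.003,0]
    - [0,0,0.001,0]
    - [0,0,0,0]
    - [0,0,0,0]
    - [0,0,0,0]
    - [0,0,0,0]
    - [0,0,0,0]
    - [0,0,0,0]

```text
time: 15.42
eef_pos: [0.5358, -0.3909, 0.1039]
tcp_rot: [0.124, 0.992, 0.009, -0.018]
contact_force: [0.2, -0.1, -0.4]
opening: 0.266
```

>>> jog_arm:
  series:
    - [0,0,0,0]
    - [0,0,0,0]
    - [0,0,0,0]
    - [0,0,0,0]
    - [0,0,0,0]
    - [0,0,0,0]
    - [0,0,0,0]
    - [0,0,0,0]
  grip: 0.05

```text
time: 16.08
eef_pos: [0.5364, -0.3916, 0.1051]
tcp_rot: [0.124, 0.992, 0.008, -0.017]
contact_force: [0.6, -0.3, -0.9]
opening: 0.585
```

>>> jog_arm:
  series:
    - [0,0,0,0]
    - [0,0,0,0]
    - [0,0,-0.01,0]
    - [0,0,-0.02,0]
    - [0,0,-0.03,0]
    - [0,0,-0.03,0]
    - [0,0,-0.03,0]
    - [0,0,-0.01,0]

```text
time: 16.75
eef_pos: [0.5387, -0.3924, 0.2368]
tcp_rot: [0.124, 0.992, 0.012, -0.022]
contact_force: [-0.3, -0.8, 1.5]
opening: 0.585
```

```bash
python3 -c "
from h import *
rel(.577,-.009,.2,np.radians(0)); tipinfo(.097); snap('scene','s9',(40,90,340,290),2.6)"
```

```text
tool shift [ 55.  380.3  46.3] mm; tcp [ 0.5387 -0.3924  0.2368] yawY 1.323 q6 -2.100 open 0.585 t 16.75 F [-0.3 -0.8  1.5] spin 1.323
point at L: [ 0.5348 -0.3896  0.1399] zaxis [-0.04   0.029 -0.999]
```

View pics/s9.png

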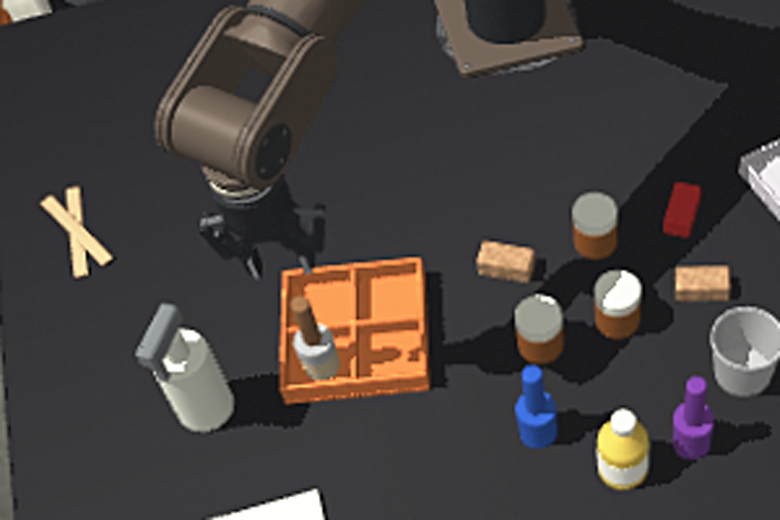

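The brush stands upright in its compartment at crop position (315,340). Next is the middle jar B: spin the jaws to the crate diagonal (33.5°), open fully and go there.

>>> jog_arm:
  series:
    - [0,0.02,0,0.1]
    - [0.0,0.03,0,0.12]
    - [0.0,0.03,0,0.12]
    - [0,0.03,0,0.12]
    - [0,0.03,0,0.12]
    - [0,0.03,0,0.12]
    - [0,0.015,0,0.06]
    - [0,0,0,0]
  grip: 0.085

```text
time: 17.47
eef_pos: [0.6391, -0.2367, 0.2289]
tcp_rot: [0.497, 0.868, 0.002, -0.028]
contact_force: [-0.4, -0.8, -0.7]
opening: 0.997
```

```bash
python3 -c "
from h import *
rel(.583,-.1137,.18,np.radians(33.5)); tipinfo(0)"
```

```text
tool shift [131.8  15.2  55.3] mm; tcp [ 0.6391 -0.2367  0.2289] yawY 0.532 q6 -1.037 open 0.997 t 17.47 F [-0.4 -0.8 -0.7] spin -0.053
point at L: [ 0.6391 -0.2367  0.2289] zaxis [-0.047  0.031 -0.998]
```

>>> jog_arm:
  series:
    - [0.02,0.002,0,0]
    - [0.03,0.003,0,-0.05]
    - [0.03,0.003,0.01,0]
    - [0.03,0.003,0.01,0]
    - [0.012,0.002,0.01,0]
    - [0,0,0,0]
    - [0,0,0,0]
    - [0,0,0,0]

```text
time: 18.13
eef_pos: [0.5744, -0.1243, 0.1929]
tcp_rot: [0.47, 0.882, 0.001, -0.036]
contact_force: [0.5, 0.4, -0.3]
opening: 1.0
```

```bash
python3 -c "
from h import *
rel(.583,-.1137,.12,np.radians(33.5)); tipinfo(0)"
```

```text
tool shift [-0.7 15.4 72.6] mm; tcp [ 0.5744 -0.1243  0.1929] yawY 0.594 q6 -0.985 open 1.000 t 18.13 F [ 0.5  0.4 -0.3] spin 0.009
point at L: [ 0.5744 -0.1243  0.1929] zaxis [-0.063  0.035 -0.997]
```

>>> jog_arm:
  series:
    - [0,0.01,0.01,0]
    - [0,0.005,0.015,0]
    - [0,0,0.015,0]
    - [0,0,0.015,0]
    - [0,0,0.01,0]
    - [0,0,0,0]
    - [0,0,0,0]
    - [0,0,0,0]

```text
time: 18.8
eef_pos: [0.5906, -0.1207, 0.1251]
tcp_rot: [0.472, 0.881, 0.001, -0.031]
contact_force: [0.1, 0.2, -0.3]
opening: 0.993
```

```bash
python3 -c "
from h import *
rel(.583,-.1137,.044,np.radians(33.5)); tipinfo(0)"
```

```text
tool shift [ 5.5 -0.2 81.6] mm; tcp [ 0.5906 -0.1207  0.1251] yawY 0.587 q6 -0.965 open 0.993 t 18.80 F [ 0.1  0.2 -0.3] spin 0.002
point at L: [ 0.5906 -0.1207  0.1251] zaxis [-0.054  0.032 -0.998]
```

>>> jog_arm:
  series:
    - [0.004,0,0.01,0]
    - [0.001,0,0.012,0]
    - [0,0,0.012,0]
    - [0,0,0.012,0]
    - [0,0,0.012,0]
    - [0,0,0.005,0]
    - [0,0,0,0]
    - [0,0,0,0]

```text
time: 19.47
eef_pos: [0.5848, -0.1144, 0.0574]
tcp_rot: [0.473, 0.881, 0.001, -0.03]
contact_force: [-0.1, -0.2, 0.1]
opening: 0.996
```

```bash
python3 -c "
from h import *
rel(.583,-.1137,.044,np.radians(33.5)); tipinfo(0)"
```

```text
tool shift [ 0.9 -0.8 13.5] mm; tcp [ 0.5848 -0.1144  0.0574] yawY 0.587 q6 -0.960 open 0.996 t 19.47 F [-0.1 -0.2  0.1] spin 0.002
point at L: [ 0.5848 -0.1144  0.0574] zaxis [-0.051  0.031 -0.998]
```

>>> jog_arm:
  series:
    - [0.001,-0.001,0.008,0]
    - [0,0,0.004,0]
    - [0,0,0.002,0]
    - [0,0,0,0]
    - [0,0,0,0]
    - [0,0,0,0]
    - [0,0,0,0]
    - [0,0,0,0]

```text
time: 20.13
eef_pos: [0.5841, -0.1143, 0.044]
tcp_rot: [0.473, 0.881, 0.002, -0.028]
contact_force: [0.5, -0.0, -0.5]
opening: 0.995
```

>>> jog_arm:
  series:
    - [0,0,0,0]
    - [0,0,0,0]
    - [0,0,0,0]
    - [0,0,0,0]
    - [0,0,0,0]
    - [0,0,0,0]
    - [0,0,0,0]
    - [0,0,0,0]
  grip: 0.0
  grip_force: 50

```text
time: 20.8
eef_pos: [0.5849, -0.1146, 0.0451]
tcp_rot: [0.473, 0.881, 0.002, -0.027]
contact_force: [-0.6, -0.2, 0.4]
opening: 0.666
```

```bash
python3 -c "
from h import *
rel(.583,-.1137,.044,np.radians(33.5)); tipinfo(0.044)"
```

```text
tool shift [ 1.8 -1.   1.2] mm; tcp [ 0.5849 -0.1146  0.0451] yawY 0.586 q6 -0.961 open 0.666 t 20.80 F [-0.6 -0.2  0.4] spin 0.002
point at L: [ 0.5829 -0.1134  0.0011] zaxis [-0.045  0.029 -0.999]
```

>>> jog_arm:
  series:
    - [0,0,-0.01,0]
    - [0,0,-0.02,0]
    - [0,0,-0.025,0]
    - [0,0,-0.025,0]
    - [0,0,-0.01,0]
    - [0,0,0,0]
    - [0,0,0,0]
    - [0,0,0,0]

```text
time: 21.47
eef_pos: [0.5853, -0.1157, 0.135]
tcp_rot: [0.473, 0.881, 0.001, -0.032]
contact_force: [-0.3, -0.3, -3.0]
opening: 0.667
```

```bash
python3 -c "
from h import *
rel(.4451,-.3694,.14,np.radians(33.5)); tipinfo(0.044)"
```

```text
tool shift [-133.6 -257.2   -5.4] mm; tcp [ 0.5853 -0.1157  0.135 ] yawY 0.587 q6 -0.960 open 0.667 t 21.47 F [-0.3 -0.3 -3. ] spin 0.002
point at L: [ 0.5829 -0.1143  0.0911] zaxis [-0.056  0.032 -0.998]
```

>>> jog_arm:
  series:
    - [-0.01,-0.02,-0.002,0]
    - [-0.016,-0.031,-0.002,0]
    - [-0.016,-0.031,-0.002,0]
    - [-0.016,-0.031,-0.002,0]
    - [-0.016,-0.031,0,0]
    - [-0.016,-0.031,0,0]
    - [-0.016,-0.031,0,0]
    - [-0.01,-0.02,0,0]

```text
time: 22.13
eef_pos: [0.4529, -0.3367, 0.1276]
tcp_rot: [0.467, 0.883, 0.003, -0.044]
contact_force: [1.3, -0.7, -2.5]
opening: 0.667
```

```bash
python3 -c "
from h import *
rel(.4451,-.3694,.14,np.radians(33.5)); tipinfo(0.044)"
```

```text
tool shift [-21.6 -25.3 -13.3] mm; tcp [ 0.4529 -0.3367  0.1276] yawY 0.599 q6 -1.396 open 0.667 t 22.13 F [ 1.3 -0.7 -2.5] spin 0.014
point at L: [ 0.4497 -0.3346  0.0838] zaxis [-0.074  0.047 -0.996]
```

>>> jog_arm:
  series:
    - [-0.01,-0.01,0,0]
    - [-0.007,-0.01,0,0]
    - [-0.004,-0.005,0,0]
    - [0,0,0,0]
    - [0,0,0,0]
    - [0,0,0,0]
    - [0,0,0,0]
    - [0,0,0,0]

```text
time: 22.8
eef_pos: [0.4413, -0.3678, 0.1199]
tcp_rot: [0.468, 0.882, 0.006, -0.049]
contact_force: [0.7, -0.2, -2.4]
opening: 0.667
```

```bash
python3 -c "
from h import *
rel(.4451,-.3694,.14,np.radians(33.5)); tipinfo(0.044)"
```

```text
tool shift [ -1.6   1.5 -20.4] mm; tcp [ 0.4413 -0.3678  0.1199] yawY 0.597 q6 -1.444 open 0.667 t 22.80 F [ 0.7 -0.2 -2.4] spin 0.012
point at L: [ 0.4378 -0.3653  0.0761] zaxis [-0.08   0.057 -0.995]
```

>>> jog_arm:
  series:
    - [-0.009,0.003,0.005,0]
    - [-0.004,0.002,0.008,0]
    - [0,0,0.008,0]
    - [0,0,0.005,0]
    - [0,0,0,0]
    - [0,0,0,0]
    - [0,0,0,0]
    - [0,0,0,0]

```text
time: 23.47
eef_pos: [0.4519, -0.3704, 0.0905]
tcp_rot: [0.466, 0.884, 0.007, -0.05]
contact_force: [0.5, -0.1, -1.9]
opening: 0.666
```

```bash
python3 -c "
from h import *
rel(.4451,-.3694,.05,np.radians(33.5)); tipinfo(0.044); snap('scene','s10',(40,90,340,290),2.6)"
```

```text
tool shift [ 0.8 -3.6 41. ] mm; tcp [ 0.4519 -0.3704  0.0905] yawY 0.602 q6 -1.438 open 0.666 t 23.47 F [ 0.5 -0.1 -1.9] spin 0.018
point at L: [ 0.4483 -0.3678  0.0468] zaxis [-0.082  0.058 -0.995]
```

View pics/s10.png

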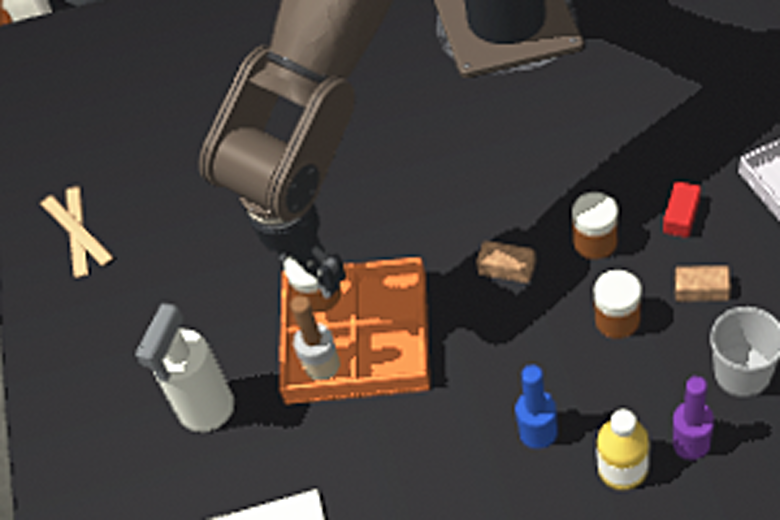

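>>> jog_arm:
  series:
    - [-0.002,-0.001,0.006,0]
    - [0,0,0.01,0]
    - [0,0,0.01,0]
    - [0,0,0.005,0]
    - [0,0,0.002,0]
    - [0,0,0,0]
    - [0,0,0,0]
    - [0,0,0,0]

```text
time: 24.18
eef_pos: [0.4487, -0.3709, 0.0537]
tcp_rot: [0.466, 0.883, 0.007, -0.05]
contact_force: [0.8, -0.6, -2.7]
opening: 0.669
```

```bash
python3 -c "
from h import *
rel(.4451,-.3694,.05,np.radians(33.5)); tipinfo(0.044)"
```

```text
tool shift [ 2.9 -2.   4.1] mm; tcp [ 0.4487 -0.3709  0.0537] yawY 0.601 q6 -1.439 open 0.669 t 24.18 F [ 0.8 -0.6 -2.7] spin 0.017
point at L: [ 0.4451 -0.3683  0.01  ] zaxis [-0.082  0.059 -0.995]
```

>>> jog_arm:
  series:
    - [0,0,0.002,0]
    - [0,0,0,0]
    - [0,0,0,0]
    - [0,0,0,0]
    - [0,0,0,0]
    - [0,0,0,0]
    - [0,0,0,0]
    - [0,0,0,0]
  grip: 0.076

```text
time: 24.85
eef_pos: [0.451, -0.3734, 0.0561]
tcp_rot: [0.466, 0.884, 0.005, -0.046]
contact_force: [-0.4, -0.2, -0.7]
opening: 0.889
```

>>> jog_arm:
  series:
    - [0,0,0,0]
    - [0,0,-0.005,0]
    - [0,0,-0.01,0]
    - [0,0,-0.02,0]
    - [0,0,-0.03,0]
    - [0,0,-0.03,0]
    - [0,0,-0.02,0]
    - [0,0,0,0]

```text
time: 25.52
eef_pos: [0.4594, -0.3787, 0.177]
tcp_rot: [0.466, 0.883, 0.006, -0.048]
contact_force: [-0.4, -0.5, 0.9]
opening: 0.891
```

```bash
python3 -c "
from h import *
rel(.577,-.0093,.15,np.radians(33.5)); tipinfo(0.044); snap('scene','s11',(40,90,340,290),2.6)"
```

```text
tool shift [235.6 306.7  38.1] mm; tcp [ 0.4594 -0.3787  0.177 ] yawY 0.601 q6 -1.441 open 0.891 t 25.52 F [-0.4 -0.5  0.9] spin 0.017
point at L: [ 0.4559 -0.3763  0.1332] zaxis [-0.079  0.056 -0.995]
```

View pics/s11.png

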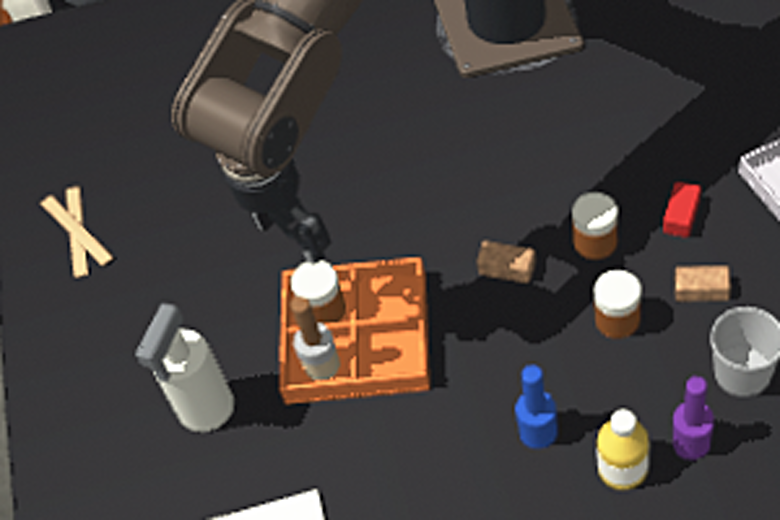

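Jar B stands in the upper-left compartment at crop position (315,290). Jar A is next.

>>> jog_arm:
  series:
    - [0.012,0.016,-0.003,0]
    - [0.021,0.028,0,0]
    - [0.021,0.028,0,0]
    - [0.021,0.028,0,0]
    - [0.021,0.028,0,0]
    - [0.021,0.028,0,0]
    - [0.021,0.028,0,0]
    - [0.021,0.028,0,0]
  grip: 0.085

```text
time: 26.23
eef_pos: [0.5409, -0.1219, 0.1745]
tcp_rot: [0.472, 0.88, 0.006, -0.056]
contact_force: [1.1, 0.6, -0.1]
opening: 0.997
```

>>> jog_arm:
  series:
    - [0.021,0.028,0,0]
    - [0.021,0.028,0,0]
    - [0.021,0.028,0,0]
    - [0.015,0.02,0,0]
    - [0.008,0.01,0,0]
    - [0,0,0,0]
    - [0,0,0,0]
    - [0,0,0,0]

```text
time: 26.9
eef_pos: [0.582, 0.0282, 0.1642]
tcp_rot: [0.468, 0.881, 0.003, -0.068]
contact_force: [0.8, -0.6, -0.1]
opening: 0.993
```

```bash
python3 -c "
from h import *
rel(.577,-.0093,.044,np.radians(33.5)); tipinfo(0.044)"
```

```text
tool shift [-42.8 -18.3 117.1] mm; tcp [0.582  0.0282 0.1642] yawY 0.598 q6 -0.762 open 0.993 t 26.90 F [ 0.8 -0.6 -0.1] spin 0.013
point at L: [0.5769 0.0312 0.1206] zaxis [-0.116  0.069 -0.991]
```

Tool tilt has crept up to 0.136 rad from fast moves. I'll test which motions reduce it before grasping.

>>> jog_arm:
  series:
    - [-0.02,-0.01,0,0]
    - [-0.018,-0.008,0,0]
    - [-0.004,0,0,0]
    - [0,0,0,0]
    - [0,0,0,0]
    - [0,0,0,0]
    - [0,0,0,0]
    - [0,0,0,0]

```text
time: 27.57
eef_pos: [0.5868, -0.0218, 0.1568]
tcp_rot: [0.471, 0.879, 0.002, -0.071]
contact_force: [0.3, -0.4, 0.4]
opening: 0.995
```

```bash
python3 -c "
from h import *
rel(.577,-.0093,.044,np.radians(33.5)); tipinfo(0.044);print(tool()[2]['qpos'].round(3))"
```

```text
tool shift [  1.4   5.9 113.8] mm; tcp [ 0.5868 -0.0218  0.1568] yawY 0.591 q6 -0.831 open 0.995 t 27.57 F [ 0.3 -0.4  0.4] spin 0.006
point at L: [ 0.5814 -0.0187  0.1133] zaxis [-0.122  0.071 -0.99 ]
[-0.227  0.245  1.795  0.044  1.237 -0.831]
```

>>> jog_arm:
  series:
    - [0,0,0,0]
    - [0,0,0,0]
    - [0,0,0,0]
    - [0,0,0,0]
    - [0,0,0,0]
    - [0,0,0,0]
    - [0,0,0,0]
    - [0,0,0,0]

```text
time: 28.23
eef_pos: [0.5868, -0.0197, 0.1574]
tcp_rot: [0.47, 0.88, 0.003, -0.07]
contact_force: [0.6, 0.8, 0.5]
opening: 0.996
```

```bash
python3 -c "
from h import *
rel(.577,-.0093,.044,np.radians(33.5)); tipinfo(0.044);print(tool()[2]['qpos'].round(3))"
```

```text
tool shift [ -0.3   4.7 114.2] mm; tcp [ 0.5868 -0.0197  0.1574] yawY 0.594 q6 -0.831 open 0.996 t 28.23 F [0.6 0.8 0.5] spin 0.009
point at L: [ 0.5815 -0.0166  0.1138] zaxis [-0.122  0.071 -0.99 ]
[-0.224  0.244  1.795  0.044  1.237 -0.831]
```

>>> jog_arm:
  series:
    - [0,0,0.01,0]
    - [0,0,0.01,0]
    - [0,0,0.01,0]
    - [0,0,0.01,0]
    - [0,0,0.01,0]
    - [0,0,0,0]
    - [0,0,0,0]
    - [0,0,0,0]

```text
time: 28.9
eef_pos: [0.5781, -0.0155, 0.0997]
tcp_rot: [0.47, 0.88, 0.002, -0.073]
contact_force: [0.1, -0.7, -0.4]
opening: 0.996
```

```bash
python3 -c "
from h import *
rel(.577,-.0093,.044,np.radians(33.5)); tipinfo(0.044);print(tool()[2]['qpos'].round(3))"
```

```text
tool shift [-1.6  6.2 55.7] mm; tcp [ 0.5781 -0.0155  0.0997] yawY 0.594 q6 -0.832 open 0.996 t 28.90 F [ 0.1 -0.7 -0.4] spin 0.009
point at L: [ 0.5725 -0.0123  0.0562] zaxis [-0.127  0.072 -0.989]
[-0.22   0.3    1.844  0.047  1.138 -0.832]
```

>>> jog_arm:
  series:
    - [0,0,-0.03,0]
    - [0,0,-0.03,0]
    - [0,0,-0.03,0]
    - [0,0,-0.03,0]
    - [0,0,0,0]
    - [0,0,0,0]
    - [0,0,0,0]
    - [0,0,0,0]

```text
time: 29.57
eef_pos: [0.594, -0.0245, 0.2244]
tcp_rot: [0.47, 0.88, 0.002, -0.073]
contact_force: [0.6, 0.3, -0.2]
opening: 0.995
```

```bash
python3 -c "
from h import *
rel(.577,-.0093,.044,np.radians(33.5)); tipinfo(0.044);q=tool()[2]['qpos'];print(q.round(3),q[1]+q[2]+q[4]-np.pi)"
```

```text
tool shift [ -1.5   6.2 181.7] mm; tcp [ 0.594  -0.0245  0.2244] yawY 0.594 q6 -0.830 open 0.995 t 29.57 F [ 0.6  0.3 -0.2] spin 0.009
point at L: [ 0.5885 -0.0214  0.1809] zaxis [-0.126  0.072 -0.989]
[-0.229  0.196  1.723  0.042  1.363 -0.83 ] 0.1399312014367875
```

>>> jog_arm:
  series:
    - [0,0,0,-0.12]
    - [0,0,0,-0.12]
    - [0,0,0,-0.12]
    - [0,0,0,-0.12]
    - [0,0,0,0]
    - [0,0,0,0]
    - [0,0,0,0]
    - [0,0,0,0]

```text
time: 30.23
eef_pos: [0.5889, -0.0231, 0.214]
tcp_rot: [0.241, 0.967, 0.019, -0.079]
contact_force: [0.4, 0.0, -0.7]
opening: 0.996
```

```bash
python3 -c "
from h import *
rel(.577,-.0093,.044,np.radians(33.5)); tipinfo(0.044);q=tool()[2]['qpos'];print(q.round(3),q[1]+q[2]+q[4]-np.pi)"
```

```text
tool shift [-10.8   6.6 170.5] mm; tcp [ 0.5889 -0.0231  0.214 ] yawY 1.083 q6 -1.323 open 0.996 t 30.23 F [ 0.4  0.  -0.7] spin 0.498
point at L: [ 0.5826 -0.0197  0.1705] zaxis [-0.143  0.075 -0.987]
[-0.228  0.203  1.735  0.042  1.361 -1.323] 0.1575496507599885
```

>>> jog_arm:
  series:
    - [0,0,0,0.12]
    - [0,0,0,0.12]
    - [0,0,0,0.12]
    - [0,0,0,0.12]
    - [0,0,0,0]
    - [0,0,0,0]
    - [0,0,0,0]
    - [0,0,0,0]

```text
time: 30.9
eef_pos: [0.5882, -0.0228, 0.2122]
tcp_rot: [0.472, 0.877, -0.001, -0.083]
contact_force: [-0.5, 0.5, 0.2]
opening: 0.993
```

```bash
cat > a.py <<'E'
from h import *
rel(.577,-.0093,.044,np.radians(33.5)); tipinfo(0.044);q=tool()[2]['qpos'];print(q.round(3),q[1]+q[2]+q[4]-np.pi)
E
python3 a.py
```

```text
tool shift [ -6.9  11.7 168.5] mm; tcp [ 0.5882 -0.0228  0.2122] yawY 0.589 q6 -0.823 open 0.993 t 30.90 F [-0.5  0.5  0.2] spin 0.004
point at L: [ 0.5817 -0.0195  0.1688] zaxis [-0.146  0.076 -0.986]
[-0.228  0.205  1.737  0.042  1.36  -0.823] 0.16041194440097417
```

>>> jog_arm:
  series:
    - [0.017,-0.025,0,0]
    - [0.017,-0.025,0,0]
    - [0.017,-0.025,0,0]
    - [0.017,-0.025,0,0]
    - [0,0,0,0]
    - [0,0,0,0]
    - [0,0,0,0]
    - [0,0,0,0]

```text
time: 31.57
eef_pos: [0.4644, -0.022, 0.228]
tcp_rot: [0.469, 0.879, -0.001, -0.084]
contact_force: [0.3, -0.7, 0.7]
opening: 0.996
```

```bash
python3 a.py
```

```text
tool shift [-78.  114.6 165.7] mm; tcp [ 0.4644 -0.022   0.228 ] yawY 0.598 q6 -0.884 open 0.996 t 31.57 F [ 0.3 -0.7  0.7] spin 0.013
point at L: [ 0.4579 -0.0186  0.1846] zaxis [-0.148  0.077 -0.986]
[-0.283 -0.087  2.013  0.033  1.38  -0.884] 0.1643865377310636
```

>>> jog_arm:
  series:
    - [-0.017,0.025,0,0]
    - [-0.017,0.025,0,0]
    - [-0.017,0.025,0,0]
    - [-0.017,0.025,0,0]
    - [0,0,0,0]
    - [0,0,0,0]
    - [0,0,0,0]
    - [0,0,0,0]

```text
time: 32.23
eef_pos: [0.5937, -0.0219, 0.2048]
tcp_rot: [0.467, 0.88, -0.001, -0.085]
contact_force: [1.0, 0.3, -0.0]
opening: 0.998
```

```bash
python3 a.py
```

```text
tool shift [ -4.4   6.6 162. ] mm; tcp [ 0.5937 -0.0219  0.2048] yawY 0.601 q6 -0.832 open 0.998 t 32.23 F [ 1.   0.3 -0. ] spin 0.016
point at L: [ 0.587  -0.0185  0.1614] zaxis [-0.151  0.077 -0.986]
[-0.224  0.226  1.727  0.042  1.354 -0.832] 0.16543256775699922
```

>>> jog_arm:
  series:
    - [0,0,0.03,0]
    - [0,0,0.03,0]
    - [0,0,0.03,0]
    - [0,0,0,0]
    - [0,0,0,0]
    - [0,0,0,0]
    - [0,0,0,0]
    - [0,0,0,0]

```text
time: 32.9
eef_pos: [0.5812, -0.016, 0.1245]
tcp_rot: [0.468, 0.881, 0.001, -0.077]
contact_force: [-0.1, 0.3, 0.2]
opening: 0.993
```

```bash
python3 a.py
```

```text
tool shift [-3.2  6.1 80.6] mm; tcp [ 0.5812 -0.016   0.1245] yawY 0.600 q6 -0.834 open 0.993 t 32.90 F [-0.1  0.3  0.2] spin 0.015
point at L: [ 0.5752 -0.0127  0.081 ] zaxis [-0.136  0.073 -0.988]
[-0.219  0.279  1.82   0.045  1.192 -0.834] 0.14960035182725573
```

>>> jog_arm:
  series:
    - [0,0,-0.004,0]
    - [0,0,-0.008,0]
    - [0,0,-0.012,0]
    - [0,0,-0.015,0]
    - [0,0,-0.015,0]
    - [0,0,-0.012,0]
    - [0,0,-0.008,0]
    - [0,0,-0.004,0]

```text
time: 33.57
eef_pos: [0.5963, -0.0232, 0.2171]
tcp_rot: [0.468, 0.881, 0.002, -0.071]
contact_force: [-0.7, 0.9, 0.3]
opening: 0.993
```

```bash
python3 a.py
```

```text
tool shift [1.000e-01 2.700e+00 1.747e+02] mm; tcp [ 0.5963 -0.0232  0.2171] yawY 0.599 q6 -0.833 open 0.993 t 33.57 F [-0.7  0.9  0.3] spin 0.014
point at L: [ 0.5909 -0.0201  0.1736] zaxis [-0.123  0.07  -0.99 ]
[-0.226  0.205  1.726  0.042  1.347 -0.833] 0.13600391305500903
```

A hard-stopped descent followed by a smooth ascent takes off about 0.03 rad per cycle. Repeating.

>>> jog_arm:
  series:
    - [0,0,0.035,0]
    - [0,0,0.035,0]
    - [0,0,0.03,0]
    - [0,0,0,0]
    - [0,0,0,0]
    - [0,0,0,0]
    - [0,0,0,0]
    - [0,0,0,0]

```text
time: 34.23
eef_pos: [0.5907, -0.0178, 0.1267]
tcp_rot: [0.468, 0.882, 0.005, -0.062]
contact_force: [-0.4, 1.0, 0.4]
opening: 0.998
```

>>> jog_arm:
  series:
    - [0,0,-0.004,0]
    - [0,0,-0.009,0]
    - [0,0,-0.014,0]
    - [0,0,-0.017,0]
    - [0,0,-0.017,0]
    - [0,0,-0.013,0]
    - [0,0,-0.008,0]
    - [0,0,-0.004,0]

```text
time: 34.9
eef_pos: [0.6039, -0.025, 0.2281]
tcp_rot: [0.468, 0.882, 0.007, -0.055]
contact_force: [0.3, -0.1, 0.9]
opening: 0.997
```

```bash
python3 a.py
```

```text
tool shift [  8.8  -6.  186.4] mm; tcp [ 0.6039 -0.025   0.2281] yawY 0.597 q6 -0.833 open 0.997 t 34.90 F [ 0.3 -0.1  0.9] spin 0.012
point at L: [ 0.5999 -0.0222  0.1844] zaxis [-0.092  0.063 -0.994]
[-0.226  0.195  1.715  0.042  1.335 -0.833] 0.10395053248807962
```

>>> jog_arm:
  series:
    - [0,0,0.035,0]
    - [0,0,0.035,0]
    - [0,0,0.03,0]
    - [0,0,0,0]
    - [0,0,0,0]
    - [0,0,0,0]
    - [0,0,0,0]
    - [0,0,0,0]

```text
time: 35.57
eef_pos: [0.6018, -0.0204, 0.1389]
tcp_rot: [0.468, 0.882, 0.009, -0.046]
contact_force: [1.0, 0.4, -0.1]
opening: 1.001
```

>>> jog_arm:
  series:
    - [0,0,-0.004,0]
    - [0,0,-0.009,0]
    - [0,0,-0.014,0]
    - [0,0,-0.017,0]
    - [0,0,-0.017,0]
    - [0,0,-0.013,0]
    - [0,0,-0.008,0]
    - [0,0,-0.004,0]

```text
time: 36.23
eef_pos: [0.6116, -0.0267, 0.2407]
tcp_rot: [0.468, 0.883, 0.011, -0.039]
contact_force: [-0.3, -0.9, 0.1]
opening: 0.999
```

```bash
python3 a.py
```

```text
tool shift [ 18.3 -15.6 199. ] mm; tcp [ 0.6116 -0.0267  0.2407] yawY 0.596 q6 -0.833 open 0.999 t 36.23 F [-0.3 -0.9  0.1] spin 0.011
point at L: [ 0.6091 -0.0243  0.1968] zaxis [-0.058  0.056 -0.997]
[-0.226  0.184  1.704  0.043  1.324 -0.833] 0.06927857041057939
```

>>> jog_arm:
  series:
    - [0,0,0.035,0]
    - [0,0,0.035,0]
    - [0,0,0.03,0]
    - [0,0,0,0]
    - [0,0,0,0]
    - [0,0,0,0]
    - [0,0,0,0]
    - [0,0,0,0]

```text
time: 36.9
eef_pos: [0.6126, -0.0228, 0.1513]
tcp_rot: [0.468, 0.883, 0.014, -0.029]
contact_force: [-0.0, -0.0, -0.3]
opening: 0.995
```

>>> jog_arm:
  series:
    - [0.01,-0.008,-0.004,0]
    - [0.01,-0.007,-0.006,0]
    - [0,0,-0.009,0]
    - [0,0,-0.012,0]
    - [0,0,-0.014,0]
    - [0,0,-0.012,0]
    - [0,0,-0.008,0]
    - [0,0,-0.004,0]

```text
time: 37.57
eef_pos: [0.597, -0.0202, 0.2378]
tcp_rot: [0.469, 0.883, 0.016, -0.02]
contact_force: [-0.6, -0.2, 0.0]
opening: 0.995
```

```bash
python3 a.py
```

```text
tool shift [ 10.5 -12.3 194.4] mm; tcp [ 0.597  -0.0202  0.2378] yawY 0.595 q6 -0.829 open 0.995 t 37.57 F [-0.6 -0.2  0. ] spin 0.010
point at L: [ 0.5961 -0.0181  0.1938] zaxis [-0.02   0.047 -0.999]
[-0.22   0.133  1.766  0.043  1.273 -0.829] 0.030056154423816484
```

>>> jog_arm:
  series:
    - [0,0,0.035,0]
    - [0,0,0.035,0]
    - [0,0,0.03,0]
    - [0,0,0,0]
    - [0,0,0,0]
    - [0,0,0,0]
    - [0,0,0,0]
    - [0,0,0,0]

```text
time: 38.23
eef_pos: [0.6035, -0.018, 0.1481]
tcp_rot: [0.469, 0.883, 0.019, -0.01]
contact_force: [-0.3, 0.2, 0.2]
opening: 0.997
```

```bash
python3 a.py
```

```text
tool shift [ 18.4 -19.6 104.3] mm; tcp [ 0.6035 -0.018   0.1481] yawY 0.594 q6 -0.831 open 0.997 t 38.23 F [-0.3  0.2  0.2] spin 0.010
point at L: [ 0.6035 -0.0161  0.1041] zaxis [ 0.     0.043 -0.999]
[-0.214  0.226  1.831  0.047  1.094 -0.831] 0.009308413560197515
```

>>> jog_arm:
  series:
    - [0.008,-0.009,0.005,0]
    - [0.007,-0.007,0.01,0]
    - [0.003,-0.003,0.01,0]
    - [0,0,0.01,0]
    - [0,0,0.008,0]
    - [0,0,0.004,0]
    - [0,0,0.002,0]
    - [0,0,0,0]

```text
time: 38.9
eef_pos: [0.5814, -0.0124, 0.1018]
tcp_rot: [0.469, 0.883, 0.021, -0.004]
contact_force: [0.0, -0.0, -0.6]
opening: 0.994
```

```bash
python3 a.py;  python3 -c "
from h import *
snap('scene','s12',(140,90,440,290),2.6)"
```

```text
tool shift [ 3.5 -3.8 57.8] mm; tcp [ 0.5814 -0.0124  0.1018] yawY 0.594 q6 -0.835 open 0.994 t 38.90 F [ 0.  -0.  -0.6] spin 0.010
point at L: [ 0.582  -0.0106  0.0579] zaxis [ 0.013  0.04  -0.999]
[-0.213  0.234  1.918  0.05   0.986 -0.835] -0.0036191833381300498
```

View pics/s12.png

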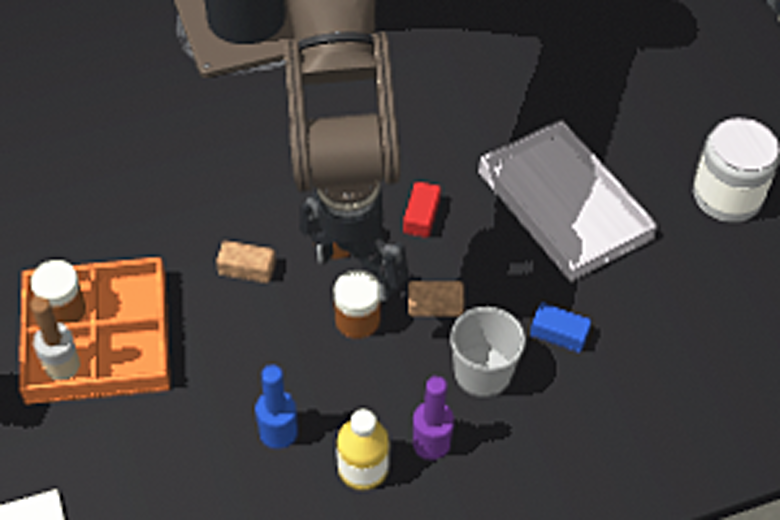

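```bash
python3 -c "
from h import *
from ov import *
print(atz('scene',(140+(436.5)/2.6-.5,90+294.5/2.6-.5),.03), atz('scene',(140+245.5/2.6,90+257/2.6),.03))
snap('top','t12',(180,170,340,290),4.5,[rect('top',*B1,.07,.036,.03),rect('top',*B2,.07,.036,.03)])"
```

```text
[0.59120477 0.09431958] [ 0.45856098 -0.1222213 ]
```

View pics/t12.png

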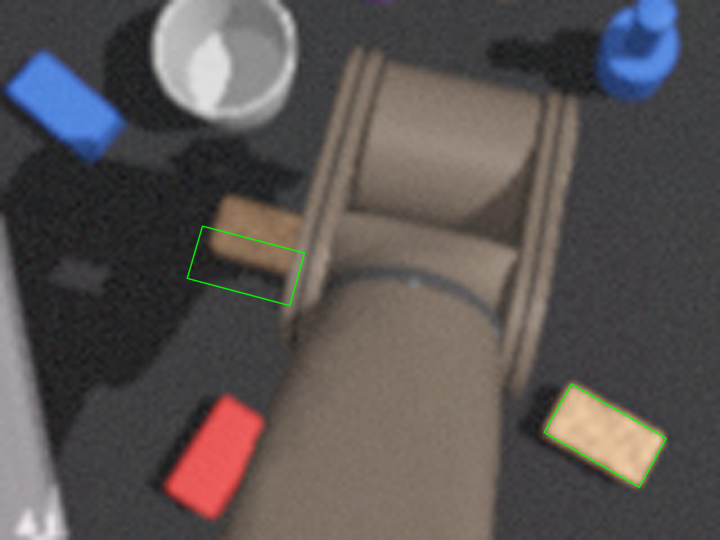

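The cork block near the can was knocked to about (0.59, 0.095). It's still clear of this jar, so I continue with jar A and will measure that block again later.

>>> jog_arm:
  series:
    - [0.003,-0.003,0.006,0]
    - [0,0,0.012,0]
    - [0,0,0.012,0]
    - [0,0,0.01,0]
    - [0,0,0.006,0]
    - [0,0,0.003,0]
    - [0,0,0,0]
    - [0,0,0,0]

```text
time: 39.67
eef_pos: [0.5782, -0.0096, 0.0479]
tcp_rot: [0.469, 0.883, 0.021, -0.003]
contact_force: [1.2, -0.7, 0.4]
opening: 0.993
```

```bash
python3 a.py
```

```text
tool shift [ 0.8 -1.   3.9] mm; tcp [ 0.5782 -0.0096  0.0479] yawY 0.594 q6 -0.838 open 0.993 t 39.67 F [ 1.2 -0.7  0.4] spin 0.009
point at L: [ 0.5788 -0.0078  0.0039] zaxis [ 0.014  0.04  -0.999]
[-0.209  0.308  1.943  0.054  0.885 -0.838] -0.004332245922426647
```

Going down slightly and closing, then a tapered lift.

>>> jog_arm:
  series:
    - [0,0,0.003,0]
    - [0,0,0,0]
    - [0,0,0,0]
    - [0,0,0,0]
    - [0,0,0,0]
    - [0,0,0,0]
    - [0,0,0,0]
    - [0,0,0,0]
  grip: 0.0

```text
time: 40.33
eef_pos: [0.5789, -0.0096, 0.0459]
tcp_rot: [0.469, 0.883, 0.021, -0.002]
contact_force: [0.6, 0.7, -0.8]
opening: 0.67
```

```bash
python3 a.py
```

```text
tool shift [ 1.3 -1.5  1.9] mm; tcp [ 0.5789 -0.0096  0.0459] yawY 0.594 q6 -0.838 open 0.670 t 40.33 F [ 0.6  0.7 -0.8] spin 0.010
point at L: [ 0.5796 -0.0079  0.0019] zaxis [ 0.016  0.039 -0.999]
[-0.209  0.312  1.943  0.054  0.88  -0.838] -0.006379171163660047
```

>>> jog_arm:
  series:
    - [0,0,-0.004,0]
    - [0,0,-0.009,0]
    - [0,0,-0.014,0]
    - [0,0,-0.017,0]
    - [0,0,-0.017,0]
    - [0,0,-0.013,0]
    - [0,0,-0.008,0]
    - [0,0,-0.004,0]

```text
time: 41.0
eef_pos: [0.5758, -0.0128, 0.1369]
tcp_rot: [0.469, 0.883, 0.02, -0.004]
contact_force: [-0.6, -0.9, -1.4]
opening: 0.665
```

```bash
python3 -c "
from h import *
rel(.549,-.3006,.14,np.radians(33.5));rel(.4626,-.2831,.14,np.radians(33.5)); tipinfo(0.044)"
```

```text
tool shift [-223.1 -183.1  -14.9] mm; tcp [ 0.5758 -0.0128  0.1369] yawY 0.594 q6 -0.834 open 0.665 t 41.00 F [-0.6 -0.9 -1.4] spin 0.010
tool shift [-160.2 -244.9  -15.1] mm; tcp [ 0.5758 -0.0128  0.1369] yawY 0.594 q6 -0.834 open 0.665 t 41.00 F [-0.6 -0.9 -1.4] spin 0.010
point at L: [ 0.5763 -0.0111  0.0929] zaxis [ 0.011  0.04  -0.999]
```

>>> jog_arm:
  series:
    - [-0.008,-0.006,-0.002,0]
    - [-0.015,-0.012,-0.002,0]
    - [-0.021,-0.017,-0.002,0]
    - [-0.023,-0.019,-0.002,0]
    - [-0.023,-0.019,-0.002,0]
    - [-0.023,-0.019,-0.002,0]
    - [-0.023,-0.019,-0.002,0]
    - [-0.023,-0.019,-0.002,0]

```text
time: 41.67
eef_pos: [0.5547, -0.2233, 0.1427]
tcp_rot: [0.464, 0.886, 0.021, -0.007]
contact_force: [1.4, -0.4, -2.0]
opening: 0.667
```

```bash
cat > b.py <<'E'
from h import *
import sys
rel(float(sys.argv[1]),float(sys.argv[2]),float(sys.argv[3]),float(sys.argv[4]) if len(sys.argv)>4 else np.radians(33.5)); tipinfo(0.044);q=tool()[2]['qpos'];print(round(q[1]+q[2]+q[4]-np.pi,3),round(q[3],3))
E
python3 b.py .549 -.3006 .14
```

```text
tool shift [-60.4 -48.7  -0.7] mm; tcp [ 0.5547 -0.2233  0.1427] yawY 0.605 q6 -1.195 open 0.667 t 41.67 F [ 1.4 -0.4 -2. ] spin 0.020
point at L: [ 0.555  -0.2214  0.0987] zaxis [ 0.007  0.043 -0.999]
0.017 0.045
```

>>> jog_arm:
  series:
    - [-0.018,-0.014,0,0]
    - [-0.012,-0.01,0,0]
    - [-0.008,-0.007,0,0]
    - [-0.004,-0.003,0,0]
    - [-0.002,-0.002,0,0]
    - [0,0,0,0]
    - [0,0,0,0]
    - [0,0,0,0]

```text
time: 42.33
eef_pos: [0.5449, -0.2895, 0.1354]
tcp_rot: [0.467, 0.884, 0.02, -0.01]
contact_force: [0.0, -0.4, -1.4]
opening: 0.665
```

```bash
python3 b.py .549 -.3006 .05
```

```text
tool shift [-14.7  -5.1  84.8] mm; tcp [ 0.5449 -0.2895  0.1354] yawY 0.597 q6 -1.284 open 0.665 t 42.33 F [ 0.  -0.4 -1.4] spin 0.013
point at L: [ 0.5449 -0.2875  0.0914] zaxis [ 0.001  0.045 -0.999]
0.028 0.041
```

>>> jog_arm:
  series:
    - [-0.008,-0.003,0.004,0]
    - [-0.006,-0.002,0.008,0]
    - [-0.002,-0.001,0.01,0]
    - [0,0,0.008,0]
    - [0,0,0.005,0]
    - [0,0,0.002,0]
    - [0,0,0,0]
    - [0,0,0,0]

```text
time: 43.0
eef_pos: [0.5496, -0.3021, 0.0918]
tcp_rot: [0.465, 0.885, 0.021, -0.012]
contact_force: [0.4, -0.7, -1.0]
opening: 0.667
```

```bash
python3 b.py .549 -.3006 .05; python3 -c "
from h import *
snap('scene','s13',(40,90,340,290),2.6)"
```

```text
tool shift [-0.1 -0.7 41.8] mm; tcp [ 0.5496 -0.3021  0.0918] yawY 0.602 q6 -1.303 open 0.667 t 43.00 F [ 0.4 -0.7 -1. ] spin 0.017
point at L: [ 0.5496 -0.3     0.0478] zaxis [-0.002  0.048 -0.999]
0.032 0.042
```

View pics/s13.png

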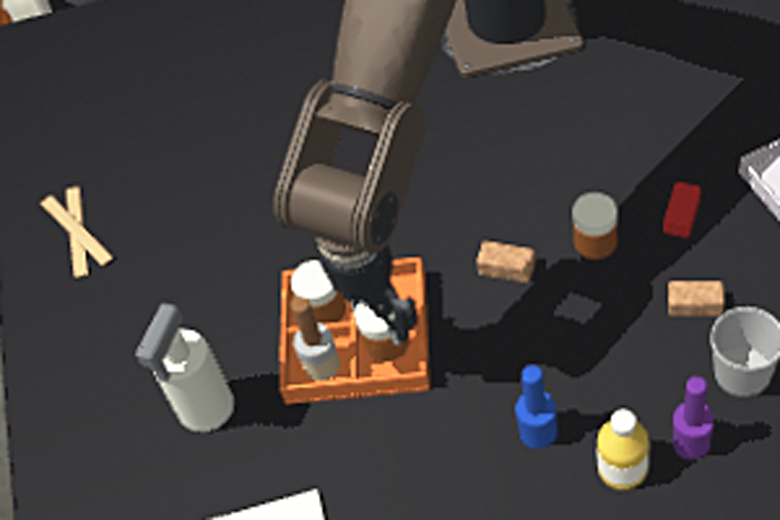

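>>> jog_arm:
  series:
    - [0,-0.001,0.006,0]
    - [0,0,0.01,0]
    - [0,0,0.01,0]
    - [0,0,0.007,0]
    - [0,0,0.003,0]
    - [0,0,0.001,0]
    - [0,0,0,0]
    - [0,0,0,0]

```text
time: 43.72
eef_pos: [0.5493, -0.3011, 0.0522]
tcp_rot: [0.465, 0.885, 0.021, -0.011]
contact_force: [-0.6, -0.6, -1.9]
opening: 0.667
```

```bash
python3 b.py .549 -.3006 .05
```

```text
tool shift [0.5 0.  2.2] mm; tcp [ 0.5493 -0.3011  0.0522] yawY 0.602 q6 -1.306 open 0.667 t 43.72 F [-0.6 -0.6 -1.9] spin 0.017
point at L: [ 0.5493 -0.2991  0.0082] zaxis [-0.     0.047 -0.999]
0.03 0.044
```

>>> jog_arm:
  series:
    - [0,0,0.001,0]
    - [0,0,0,0]
    - [0,0,0,0]
    - [0,0,0,0]
    - [0,0,0,0]
    - [0,0,0,0]
    - [0,0,0,0]
    - [0,0,0,0]
  grip: 0.076

```text
time: 44.38
eef_pos: [0.5515, -0.3029, 0.0548]
tcp_rot: [0.465, 0.885, 0.02, -0.007]
contact_force: [-0.3, 0.8, 0.4]
opening: 0.89
```

>>> jog_arm:
  series:
    - [0,0,-0.004,0]
    - [0,0,-0.008,0]
    - [0,0,-0.014,0]
    - [0,0,-0.02,0]
    - [0,0,-0.025,0]
    - [0,0,-0.02,0]
    - [0,0,-0.012,0]
    - [0,0,-0.006,0]

```text
time: 45.05
eef_pos: [0.5501, -0.3072, 0.1723]
tcp_rot: [0.465, 0.885, 0.02, -0.008]
contact_force: [0.3, 0.7, 0.1]
opening: 0.887
```

```bash
python3 b.py .4493 .002 .16; python3 -c "
from h import *
snap('scene','s14',(40,90,340,290),2.6)"
```

```text
tool shift [311.3  91.7  25.4] mm; tcp [ 0.5501 -0.3072  0.1723] yawY 0.602 q6 -1.303 open 0.887 t 45.05 F [0.3 0.7 0.1] spin 0.018
point at L: [ 0.5503 -0.3053  0.1283] zaxis [ 0.004  0.044 -0.999]
0.025 0.039
```

View pics/s14.png

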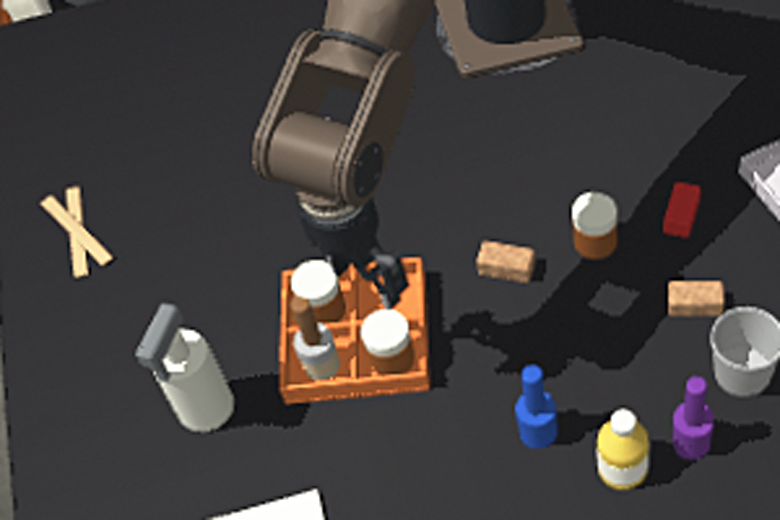

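Jar A is in at crop position (385,340). Now jar C.

>>> jog_arm:
  series:
    - [0.012,0.004,0,0]
    - [0.022,0.007,0,0]
    - [0.03,0.009,0,0]
    - [0.033,0.01,0,0]
    - [0.033,0.01,0,0]
    - [0.033,0.01,0,0]
    - [0.033,0.01,0,0]
    - [0.03,0.009,0,0]
  grip: 0.085

```text
time: 45.77
eef_pos: [0.4713, -0.0728, 0.1747]
tcp_rot: [0.469, 0.883, 0.02, -0.014]
contact_force: [1.0, -0.1, -0.2]
opening: 0.994
```

```bash
python3 b.py .4493 .002 .15
```

```text
tool shift [73.2 22.9 28.4] mm; tcp [ 0.4713 -0.0728  0.1747] yawY 0.593 q6 -1.002 open 0.994 t 45.77 F [ 1.  -0.1 -0.2] spin 0.008
point at L: [ 0.4711 -0.0706  0.1307] zaxis [-0.005  0.049 -0.999]
0.024 0.047
```

>>> jog_arm:
  series:
    - [0.02,0.006,0,0]
    - [0.014,0.005,0,0]
    - [0.01,0.003,0,0]
    - [0.006,0.002,0.004,0]
    - [0.003,0.001,0.006,0]
    - [0,0,0.005,0]
    - [0,0,0,0]
    - [0,0,0,0]

```text
time: 46.43
eef_pos: [0.4447, -0.0068, 0.1526]
tcp_rot: [0.466, 0.884, 0.019, -0.022]
contact_force: [0.2, 0.6, 0.0]
opening: 0.996
```

```bash
python3 b.py .4493 .002 .044
```

```text
tool shift [ -1.6   7.4 108.8] mm; tcp [ 0.4447 -0.0068  0.1526] yawY 0.600 q6 -0.894 open 0.996 t 46.43 F [0.2 0.6 0. ] spin 0.015
point at L: [ 0.4437 -0.0044  0.1087] zaxis [-0.022  0.055 -0.998]
0.036 0.052
```

>>> jog_arm:
  series:
    - [0,0.004,0.006,0]
    - [0,0.003,0.012,0]
    - [0,0.001,0.014,0]
    - [0,0,0.014,0]
    - [0,0,0.012,0]
    - [0,0,0.006,0]
    - [0,0,0.002,0]
    - [0,0,0,0]

```text
time: 47.1
eef_pos: [0.455, -0.0029, 0.0833]
tcp_rot: [0.47, 0.882, 0.02, -0.02]
contact_force: [0.2, -0.4, 0.1]
opening: 0.996
```

```bash
python3 b.py .4493 .002 .044
```

```text
tool shift [ 5.1 -2.6 39.6] mm; tcp [ 0.455  -0.0029  0.0833] yawY 0.591 q6 -0.882 open 0.996 t 47.10 F [ 0.2 -0.4  0.1] spin 0.007
point at L: [ 0.4542 -0.0005  0.0394] zaxis [-0.017  0.053 -0.998]
0.031 0.058
```

>>> jog_arm:
  series:
    - [0.004,-0.002,0.006,0]
    - [0,0,0.011,0]
    - [0,0,0.011,0]
    - [0,0,0.006,0]
    - [0,0,0.003,0]
    - [0,0,0.001,0]
    - [0,0,0,0]
    - [0,0,0,0]

```text
time: 47.77
eef_pos: [0.4532, 0.0007, 0.0471]
tcp_rot: [0.47, 0.882, 0.021, -0.016]
contact_force: [0.9, 0.4, -0.4]
opening: 0.992
```

```bash
python3 b.py .4493 .002 .044
```

```text
tool shift [ 3.1 -2.6  3.2] mm; tcp [0.4532 0.0007 0.0471] yawY 0.590 q6 -0.881 open 0.992 t 47.77 F [ 0.9  0.4 -0.4] spin 0.006
point at L: [0.4528 0.003  0.0032] zaxis [-0.009  0.052 -0.999]
0.023 0.063
```

>>> jog_arm:
  series:
    - [0.003,-0.002,0.003,0]
    - [0,0,0,0]
    - [0,0,0,0]
    - [0,0,0,0]
    - [0,0,0,0]
    - [0,0,0,0]
    - [0,0,0,0]
    - [0,0,0,0]

```text
time: 48.43
eef_pos: [0.451, 0.002, 0.0459]
tcp_rot: [0.47, 0.882, 0.021, -0.014]
contact_force: [0.1, -0.2, 0.5]
opening: 1.0
```

>>> jog_arm:
  series:
    - [0,0,0,0]
    - [0,0,0,0]
    - [0,0,0,0]
    - [0,0,0,0]
    - [0,0,0,0]
    - [0,0,0,0]
    - [0,0,0,0]
    - [0,0,0,0]
  grip: 0.0

```text
time: 49.1
eef_pos: [0.4514, 0.0018, 0.0464]
tcp_rot: [0.47, 0.882, 0.021, -0.014]
contact_force: [-1.0, 0.2, 0.3]
opening: 0.664
```

>>> jog_arm:
  series:
    - [0,0,-0.004,0]
    - [0,0,-0.009,0]
    - [0,0,-0.014,0]
    - [0,0,-0.017,0]
    - [0,0,-0.017,0]
    - [0,0,-0.013,0]
    - [0,0,-0.008,0]
    - [0,0,-0.004,0]

```text
time: 49.77
eef_pos: [0.4467, -0.0014, 0.1336]
tcp_rot: [0.47, 0.882, 0.019, -0.02]
contact_force: [0.6, -0.6, -3.7]
opening: 0.663
```

```bash
python3 b.py .4626 -.2831 .14
```

```text
tool shift [-242.  -143.5  -21.6] mm; tcp [ 0.4467 -0.0014  0.1336] yawY 0.591 q6 -0.875 open 0.663 t 49.77 F [ 0.6 -0.6 -3.7] spin 0.006
point at L: [0.4459 0.0009 0.0897] zaxis [-0.017  0.053 -0.998]
0.031 0.054
```

>>> jog_arm:
  series:
    - [-0.009,-0.005,-0.002,0]
    - [-0.017,-0.01,-0.002,0]
    - [-0.024,-0.014,-0.002,0]
    - [-0.026,-0.015,-0.002,0]
    - [-0.026,-0.015,-0.002,0]
    - [-0.026,-0.015,-0.002,0]
    - [-0.026,-0.015,-0.002,0]
    - [-0.026,-0.015,-0.002,0]

```text
time: 50.43
eef_pos: [0.4576, -0.2154, 0.134]
tcp_rot: [0.466, 0.884, 0.02, -0.024]
contact_force: [0.0, 0.2, -2.3]
opening: 0.666
```

```bash
python3 b.py .4626 -.2831 .14
```

```text
tool shift [-58.2 -34.1 -10. ] mm; tcp [ 0.4576 -0.2154  0.134 ] yawY 0.601 q6 -1.274 open 0.666 t 50.43 F [ 0.   0.2 -2.3] spin 0.016
point at L: [ 0.4565 -0.2128  0.0901] zaxis [-0.024  0.057 -0.998]
0.054 0.035
```

>>> jog_arm:
  series:
    - [-0.018,-0.011,0,0]
    - [-0.013,-0.008,0,0]
    - [-0.008,-0.005,0,0]
    - [-0.005,-0.002,0,0]
    - [-0.002,-0.001,0,0]
    - [0,0,0,0]
    - [0,0,0,0]
    - [0,0,0,0]

```text
time: 51.1
eef_pos: [0.4573, -0.2773, 0.1252]
tcp_rot: [0.469, 0.883, 0.02, -0.028]
contact_force: [-0.9, -0.1, -3.3]
opening: 0.666
```

```bash
python3 b.py .4626 -.2831 .05
```

```text
tool shift [-12.9   0.5  74.5] mm; tcp [ 0.4573 -0.2773  0.1252] yawY 0.594 q6 -1.354 open 0.666 t 51.10 F [-0.9 -0.1 -3.3] spin 0.009
point at L: [ 0.4559 -0.2746  0.0813] zaxis [-0.031  0.062 -0.998]
0.065 0.028
```

>>> jog_arm:
  series:
    - [-0.007,0,0.004,0]
    - [-0.006,0,0.008,0]
    - [-0.002,0,0.01,0]
    - [0,0,0.008,0]
    - [0,0,0.004,0]
    - [0,0,0.001,0]
    - [0,0,0,0]
    - [0,0,0,0]

```text
time: 51.77
eef_pos: [0.4653, -0.285, 0.0839]
tcp_rot: [0.467, 0.884, 0.021, -0.03]
contact_force: [-0.3, -0.6, -2.5]
opening: 0.668
```

```bash
python3 b.py .4626 -.2831 .05;  python3 -c "
from h import *
snap('scene','s15',(40,90,340,290),2.6)"
```

```text
tool shift [ 0.7 -1.5 34.1] mm; tcp [ 0.4653 -0.285   0.0839] yawY 0.598 q6 -1.361 open 0.668 t 51.77 F [-0.3 -0.6 -2.5] spin 0.013
point at L: [ 0.4639 -0.2822  0.04  ] zaxis [-0.033  0.064 -0.997]
0.068 0.029
```

View pics/s15.png

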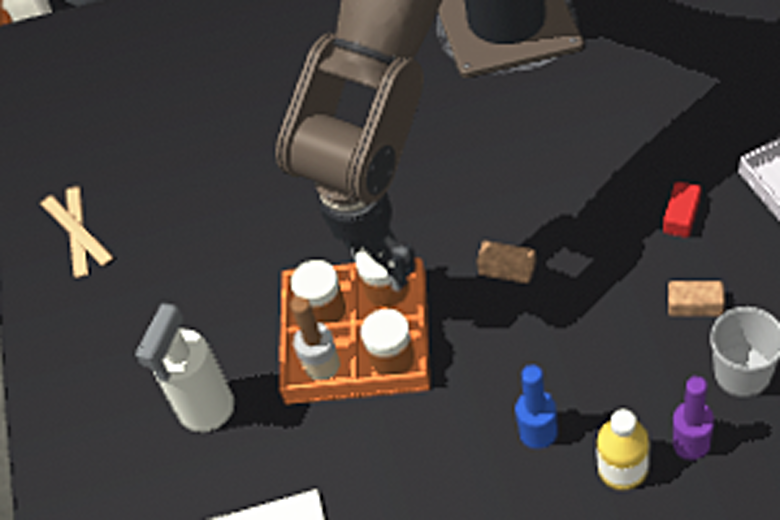

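>>> jog_arm:
  series:
    - [-0.002,0,0.006,0]
    - [0,0,0.01,0]
    - [0,0,0.008,0]
    - [0,0,0.004,0]
    - [0,0,0.002,0]
    - [0,0,0,0]
    - [0,0,0,0]
    - [0,0,0,0]

```text
time: 52.48
eef_pos: [0.4667, -0.2859, 0.0531]
tcp_rot: [0.467, 0.884, 0.02, -0.028]
contact_force: [0.3, -0.2, -1.8]
opening: 0.665
```

```bash
python3 b.py .4626 -.2831 .05
```

```text
tool shift [ 4.4 -1.8  3.4] mm; tcp [ 0.4667 -0.2859  0.0531] yawY 0.598 q6 -1.363 open 0.665 t 52.48 F [ 0.3 -0.2 -1.8] spin 0.013
point at L: [ 0.4654 -0.2832  0.0092] zaxis [-0.03   0.062 -0.998]
0.064 0.031
```

>>> jog_arm:
  series:
    - [0.001,-0.001,0.002,0]
    - [0,0,0,0]
    - [0,0,0,0]
    - [0,0,0,0]
    - [0,0,0,0]
    - [0,0,0,0]
    - [0,0,0,0]
    - [0,0,0,0]
  grip: 0.076

```text
time: 53.15
eef_pos: [0.467, -0.2873, 0.0536]
tcp_rot: [0.467, 0.884, 0.02, -0.024]
contact_force: [-0.4, -0.2, -0.4]
opening: 0.886
```

>>> jog_arm:
  series:
    - [0,0,-0.004,0]
    - [0,0,-0.008,0]
    - [0,0,-0.014,0]
    - [0,0,-0.02,0]
    - [0,0,-0.025,0]
    - [0,0,-0.02,0]
    - [0,0,-0.012,0]
    - [0,0,-0.006,0]

```text
time: 53.82
eef_pos: [0.4687, -0.2927, 0.1684]
tcp_rot: [0.467, 0.884, 0.02, -0.027]
contact_force: [0.0, 0.2, 0.7]
opening: 0.888
```

```bash
python3 -c "
from h import *
from ov import *
a=np.radians(-30)
rel(.4532,-.1228,.15,np.radians(-31)); tipinfo(0);snap('scene','s16',(40,90,340,290),2.6);snap('top','t16',(180,170,430,300),3.2,[rect('top',*B2,.07,.036,.03)])"
```

```text
tool shift [147.6  82.7  29.1] mm; tcp [ 0.4687 -0.2927  0.1684] yawY 0.598 q6 -1.362 open 0.888 t 53.82 F [0.  0.2 0.7] spin 1.139
point at L: [ 0.4687 -0.2927  0.1684] zaxis [-0.029  0.061 -0.998]
```

View pics/s16.png

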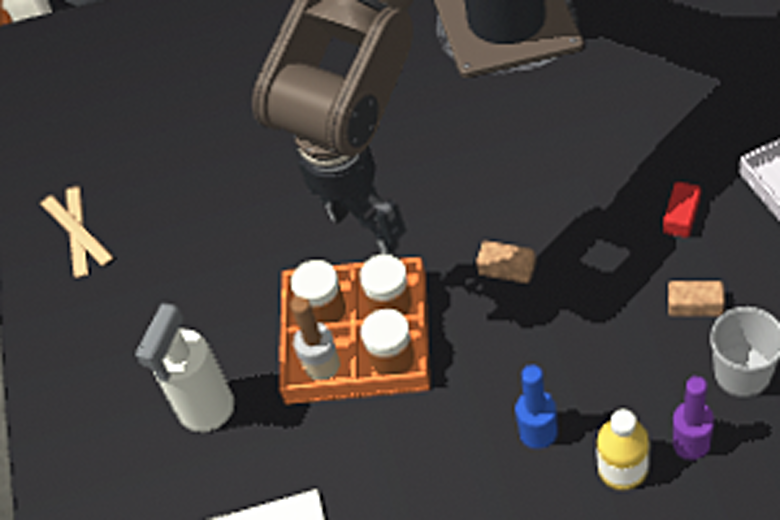

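View pics/t16.png

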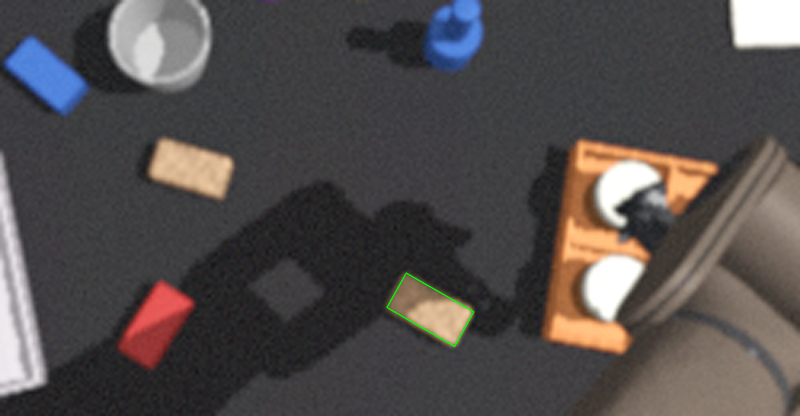

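All four pieces are in the crate. Block2 hasn't moved; block1 needs a new fit. First I move toward block2.

>>> jog_arm:
  series:
    - [0.01,0.006,0,0]
    - [0.018,0.01,0,0]
    - [0.025,0.014,0,0]
    - [0.027,0.015,0,0]
    - [0.025,0.014,0,0]
    - [0.018,0.01,0,0]
    - [0.01,0.006,0,0]
    - [0.005,0.003,0,0]
  grip: 0.06

```text
time: 54.58
eef_pos: [0.4486, -0.1227, 0.1683]
tcp_rot: [0.469, 0.882, 0.022, -0.036]
contact_force: [0.0, -0.6, -0.0]
opening: 0.706
```

>>> jog_arm:
  series:
    - [0,0,0,0.06]
    - [0,0,0,0.12]
    - [0,0,0,0.12]
    - [0,0,0,0.12]
    - [0,0,0,0.12]
    - [0,0,0,0.12]
    - [0,0,0,0.12]
    - [0,0,0,0.12]

```text
time: 55.25
eef_pos: [0.4458, -0.1207, 0.1624]
tcp_rot: [0.816, 0.577, 0.0, -0.046]
contact_force: [0.1, 1.0, 0.5]
opening: 0.702
```

```bash
python3 b.py .4532 -.1228 .1 -.541; python3 -c "
from h import *
c=lambda a,b:(180+(a+.5)/3.2-.5,170+(b+.5)/3.2-.5)
P=np.array([atz('top',c(*p),.03) for p in [(166,138),(235,157),(224,200),(149,180)]]);print(P.mean(0),np.degrees(np.arctan2(*(P[1]-P[0])[::-1])),np.degrees(np.arctan2(*(P[2]-P[3])[::-1])))"
```

```text
tool shift [-2.8 12.4 61.6] mm; tcp [ 0.4458 -0.1207  0.1624] yawY -0.338 q6 -0.185 open 0.702 t 55.25 F [0.1 1.  0.5] spin 0.203
point at L: [ 0.4434 -0.1174  0.1186] zaxis [-0.053  0.076 -0.996]
0.084 0.044
[0.58644959 0.09157882] -106.66865105796359 -106.10604331471346
```

>>> jog_arm:
  series:
    - [0,0.004,0.006,0.1]
    - [0,0.004,0.012,0.06]
    - [0,0.003,0.014,0]
    - [0,0,0.014,0]
    - [0,0,0.012,0]
    - [0,0,0.006,0]
    - [0,0,0.002,0]
    - [0,0,0,0]

```text
time: 55.92
eef_pos: [0.4518, -0.1228, 0.0898]
tcp_rot: [0.864, 0.502, -0.006, -0.047]
contact_force: [-0.3, -1.5, 0.0]
opening: 0.702
```

```bash
python3 b.py .4532 -.1228 .018 -.541
```

```text
tool shift [-2.   7.5 71.4] mm; tcp [ 0.4518 -0.1228  0.0898] yawY -0.516 q6 -0.011 open 0.702 t 55.92 F [-0.3 -1.5  0. ] spin 0.025
point at L: [ 0.4493 -0.1194  0.046 ] zaxis [-0.057  0.076 -0.995]
0.088 0.046
```

>>> jog_arm:
  series:
    - [-0.002,0.005,0.006,0.025]
    - [0,0.002,0.012,0]
    - [0,0,0.014,0]
    - [0,0,0.012,0]
    - [0,0,0.008,0]
    - [0,0,0.004,0]
    - [0,0,0.002,0]
    - [0,0,0,0]

```text
time: 56.58
eef_pos: [0.459, -0.128, 0.0322]
tcp_rot: [0.872, 0.487, -0.004, -0.042]
contact_force: [0.1, 0.4, -0.2]
opening: 0.701
```

```bash
python3 b.py .4532 -.1228 .018 -.541
```

```text
tool shift [ 0.9 -6.6 14.8] mm; tcp [ 0.459  -0.128   0.0322] yawY -0.550 q6 0.014 open 0.701 t 56.58 F [ 0.1  0.4 -0.2] spin -0.009
point at L: [ 0.4569 -0.1249 -0.0116] zaxis [-0.047  0.07  -0.996]
0.076 0.049
```

>>> jog_arm:
  series:
    - [0,-0.005,0.004,0]
    - [0,-0.001,0.006,0]
    - [0,0,0.003,0]
    - [0,0,0.001,0]
    - [0,0,0,0]
    - [0,0,0,0]
    - [0,0,0,0]
    - [0,0,0,0]

```text
time: 57.25
eef_pos: [0.4543, -0.1243, 0.0195]
tcp_rot: [0.872, 0.487, -0.002, -0.04]
contact_force: [0.3, 0.2, -0.3]
opening: 0.704
```

```bash
python3 b.py .4532 -.1228 .018 -.541
```

```text
tool shift [ 0.7 -1.6  1.7] mm; tcp [ 0.4543 -0.1243  0.0195] yawY -0.550 q6 0.014 open 0.704 t 57.25 F [ 0.3  0.2 -0.3] spin -0.009
point at L: [ 0.4524 -0.1213 -0.0243] zaxis [-0.043  0.068 -0.997]
0.071 0.051
```

>>> jog_arm:
  series:
    - [0,0,0,0]
    - [0,0,0,0]
    - [0,0,0,0]
    - [0,0,0,0]
    - [0,0,0,0]
    - [0,0,0,0]
    - [0,0,0,0]
    - [0,0,0,0]
  grip: 0.0

```text
time: 57.92
eef_pos: [0.4549, -0.1247, 0.0204]
tcp_rot: [0.872, 0.487, -0.002, -0.04]
contact_force: [0.6, -0.0, 1.0]
opening: 0.414
```

>>> jog_arm:
  series:
    - [0,0,-0.004,0]
    - [0,0,-0.009,0]
    - [0,0,-0.014,0]
    - [0,0,-0.02,0]
    - [0,0,-0.02,0]
    - [0,0,-0.016,0]
    - [0,0,-0.01,0]
    - [0,0,-0.005,0]

```text
time: 58.58
eef_pos: [0.4565, -0.1302, 0.1222]
tcp_rot: [0.872, 0.487, -0.004, -0.043]
contact_force: [0.3, -0.8, -0.7]
opening: 0.412
```

```bash
python3 b.py .4855 .319 .13 -1.36; python3 b.py .4855 .319 .13 .21; python3 -c "
from h import *
snap('scene','s17',(140,90,440,290),2.6)"
```

```text
tool shift [ 397.6 -210.2   22.5] mm; tcp [ 0.4565 -0.1302  0.1222] yawY -0.550 q6 0.019 open 0.412 t 58.58 F [ 0.3 -0.8 -0.7] spin 0.810
point at L: [ 0.4544 -0.1271  0.0784] zaxis [-0.049  0.071 -0.996]
0.077 0.043
tool shift [ 397.6 -210.2   22.5] mm; tcp [ 0.4565 -0.1302  0.1222] yawY -0.550 q6 0.019 open 0.412 t 58.58 F [ 0.3 -0.8 -0.7] spin -0.760
point at L: [ 0.4544 -0.1271  0.0784] zaxis [-0.049  0.071 -0.996]
0.077 0.043
```

View pics/s17.png

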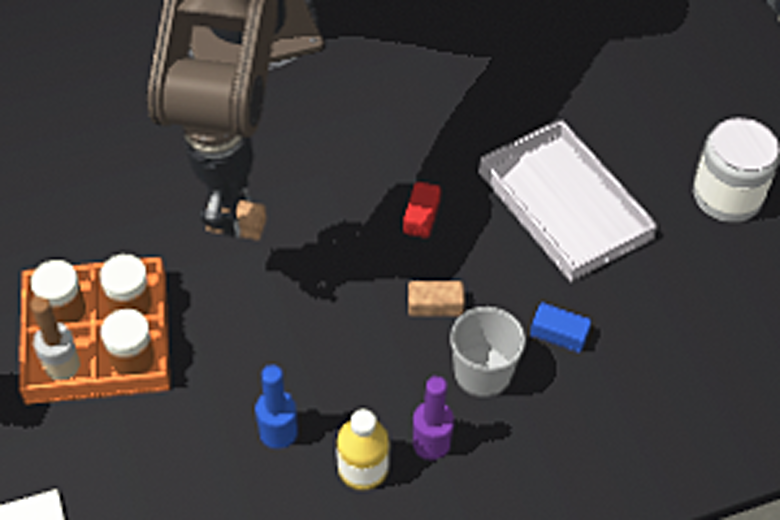

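Block2 is held. It goes over the tray's near half, target (0.435, 0.308).

```bash
python3 b.py .4346 .308 .12 -.55
```

```text
tool shift [ 361.1 -247.5   34.6] mm; tcp [ 0.4571 -0.1306  0.1229] yawY -0.550 q6 0.019 open 0.415 t 58.63 F [ 1.1  0.  -1. ] spin -0.000
point at L: [ 0.4551 -0.1275  0.0791] zaxis [-0.047  0.07  -0.996]
0.076 0.043
```

>>> jog_arm:
  series:
    - [0.01,-0.007,0.001,0]
    - [0.018,-0.012,0.002,0]
    - [0.025,-0.017,0.003,0]
    - [0.028,-0.019,0.003,0]
    - [0.028,-0.019,0.003,0]
    - [0.028,-0.019,0.003,0]
    - [0.028,-0.019,0.003,0]
    - [0.028,-0.019,0.003,0]

```text
time: 59.3
eef_pos: [0.4411, 0.1122, 0.1126]
tcp_rot: [0.875, 0.481, -0.007, -0.045]
contact_force: [0.5, 0.1, -1.3]
opening: 0.412
```

```bash
python3 b.py .4346 .308 .12 -.55
```

```text
tool shift [ 161.9 -110.4    7.1] mm; tcp [0.4411 0.1122 0.1126] yawY -0.564 q6 0.509 open 0.412 t 59.30 F [ 0.5  0.1 -1.3] spin -0.014
point at L: [0.4386 0.1153 0.0688] zaxis [-0.056  0.072 -0.996]
0.059 0.083
```

>>> jog_arm:
  series:
    - [0.026,-0.018,0,0]
    - [0.026,-0.018,0,0]
    - [0.026,-0.018,0,0]
    - [0.02,-0.014,0,0]
    - [0.013,-0.009,0,0]
    - [0.008,-0.005,0,0]
    - [0.004,-0.002,0,0]
    - [0,0,0,0]

```text
time: 59.97
eef_pos: [0.4206, 0.2769, 0.1135]
tcp_rot: [0.873, 0.486, -0.018, -0.05]
contact_force: [0.8, -0.4, -1.0]
opening: 0.417
```

```bash
python3 b.py .4346 .308 .03 -.55;python3 -c "
from h import *
snap('scene','s18',(140,90,440,290),2.6)"
```

```text
tool shift [32.4  4.3 84.1] mm; tcp [0.4206 0.2769 0.1135] yawY -0.554 q6 0.835 open 0.417 t 59.97 F [ 0.8 -0.4 -1. ] spin -0.004
point at L: [0.4171 0.2799 0.0698] zaxis [-0.08   0.069 -0.994]
0.055 0.106
```

View pics/s18.png

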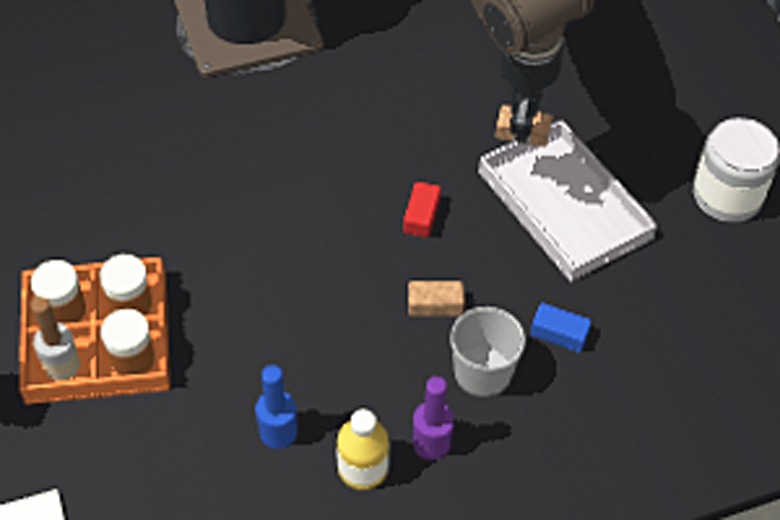

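>>> jog_arm:
  series:
    - [0.012,0.003,0,0]
    - [0.012,0.004,0,0]
    - [0.007,0.003,0.004,0]
    - [0.002,0.001,0.008,0]
    - [0,0,0.01,0]
    - [0,0,0.008,0]
    - [0,0,0.004,0]
    - [0,0,0,0]

```text
time: 60.68
eef_pos: [0.4432, 0.2948, 0.0718]
tcp_rot: [0.875, 0.482, -0.023, -0.049]
contact_force: [-0.3, -0.3, -1.9]
opening: 0.414
```

```bash
python3 b.py .4346 .308 .03 -.55;python3 -c "
from h import *
snap('scene','s19',(240,90,440,240),3.5)"
```

```text
tool shift [ 6.2 -9.7 43.2] mm; tcp [0.4432 0.2948 0.0718] yawY -0.563 q6 0.854 open 0.414 t 60.68 F [-0.3 -0.3 -1.9] spin -0.013
point at L: [0.4394 0.2976 0.0281] zaxis [-0.087  0.065 -0.994]
0.062 0.11
```

View pics/s19.png

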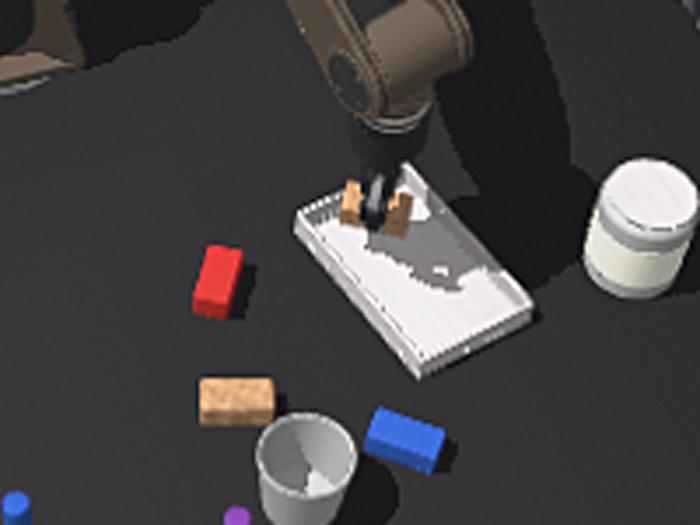

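>>> jog_arm:
  series:
    - [0.007,0.003,0.003,0]
    - [0.005,0.002,0.006,0]
    - [0.001,0,0.008,0]
    - [0,0,0.008,0]
    - [0,0,0.005,0]
    - [0,0,0.003,0]
    - [0,0,0,0]
    - [0,0,0,0]

```text
time: 61.4
eef_pos: [0.4524, 0.3066, 0.0354]
tcp_rot: [0.874, 0.482, -0.022, -0.049]
contact_force: [0.3, 0.8, -1.1]
opening: 0.413
```

```bash
python3 b.py .4346 .308 .03 -.55;python3 -c "
from h import *
snap('scene','s20',(240,90,440,240),3.5)"
```

```text
tool shift [ -8.4 -15.1   7. ] mm; tcp [0.4524 0.3066 0.0354] yawY -0.563 q6 0.858 open 0.413 t 61.40 F [ 0.3  0.8 -1.1] spin -0.013
point at L: [ 0.4486  0.3095 -0.0083] zaxis [-0.087  0.065 -0.994]
0.061 0.116
```

View pics/s20.png

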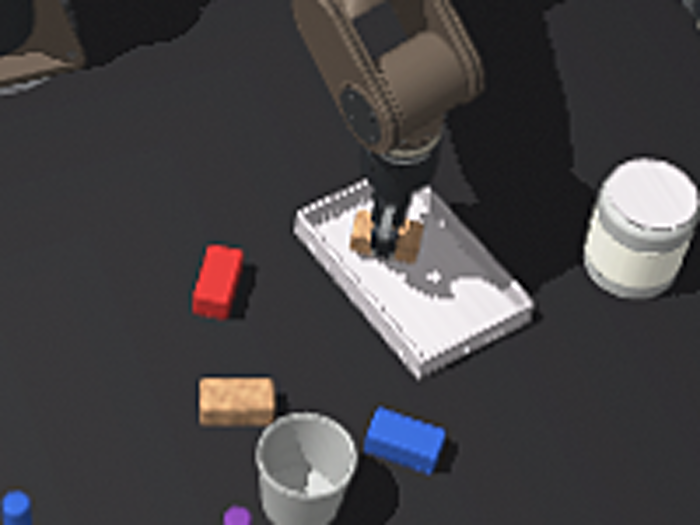

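>>> jog_arm:
  series:
    - [0,0,0.003,0]
    - [0,0,0.003,0]
    - [0,0,0.001,0]
    - [0,0,0,0]
    - [0,0,0,0]
    - [0,0,0,0]
    - [0,0,0,0]
    - [0,0,0,0]

```text
time: 62.12
eef_pos: [0.4526, 0.3073, 0.0292]
tcp_rot: [0.874, 0.482, -0.021, -0.049]
contact_force: [0.2, 0.1, -2.0]
opening: 0.416
```

>>> jog_arm:
  series:
    - [0,0,0,0]
    - [0,0,0,0]
    - [0,0,0,0]
    - [0,0,0,0]
    - [0,0,0,0]
    - [0,0,0,0]
    - [0,0,0,0]
    - [0,0,0,0]
  grip: 0.055

```text
time: 62.78
eef_pos: [0.454, 0.3079, 0.0309]
tcp_rot: [0.875, 0.482, -0.019, -0.049]
contact_force: [-0.0, -0.0, 0.9]
opening: 0.643
```

>>> jog_arm:
  series:
    - [0,0,-0.004,0]
    - [0,0,-0.009,0]
    - [0,0,-0.014,0]
    - [0,0,-0.02,0]
    - [0,0,-0.02,0]
    - [0,0,-0.016,0]
    - [0,0,-0.01,0]
    - [0,0,-0.005,0]

```text
time: 63.45
eef_pos: [0.4611, 0.3003, 0.1343]
tcp_rot: [0.874, 0.482, -0.021, -0.049]
contact_force: [-0.3, 0.3, 0.7]
opening: 0.645
```

```bash
python3 b.py .5865 .0916 .12 -.28;python3 -c "
from h import *
from ov import *
B1=(.5865,.0916,np.radians(-106.4))
snap('scene','s21',(200,90,440,250),3.2,[rect('scene',*B1,.07,.036,.03)])"
```

```text
tool shift [-109.6  217.7  -10.1] mm; tcp [0.4611 0.3003 0.1343] yawY -0.563 q6 0.867 open 0.645 t 63.45 F [-0.3  0.3  0.7] spin -0.283
point at L: [0.4574 0.3032 0.0906] zaxis [-0.085  0.066 -0.994]
0.059 0.102
```

View pics/s21.png

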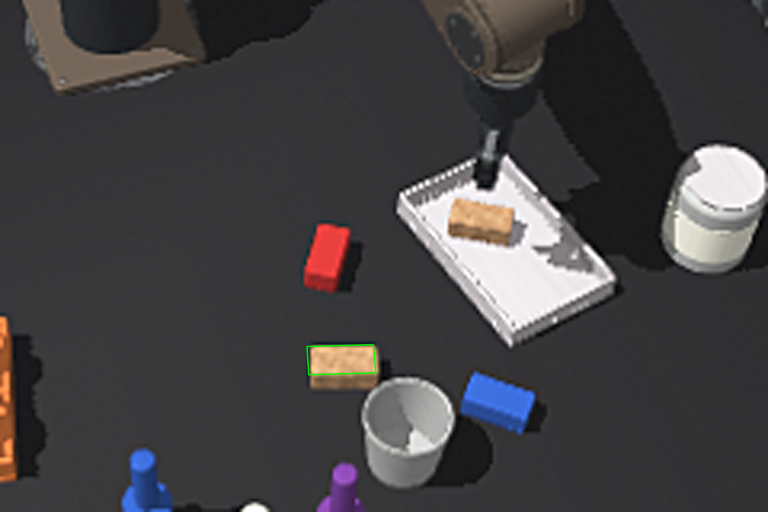

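Block2 lies flat in the tray. Now block1: its outline fits at (0.587, 0.091).

>>> jog_arm:
  series:
    - [-0.005,0.01,0,0]
    - [-0.009,0.018,0,0]
    - [-0.012,0.024,0,0]
    - [-0.014,0.027,0,0]
    - [-0.014,0.027,0,0]
    - [-0.014,0.027,0,0]
    - [-0.014,0.027,0,0]
    - [-0.012,0.024,0,0]
  grip: 0.06

```text
time: 64.17
eef_pos: [0.5656, 0.1166, 0.1068]
tcp_rot: [0.872, 0.486, -0.025, -0.051]
contact_force: [0.8, -0.0, -0.4]
opening: 0.699
```

```bash
python3 b.py .587 .091 .11 -.28
```

```text
tool shift [-10.5  31.1  -6.9] mm; tcp [0.5656 0.1166 0.1068] yawY -0.553 q6 0.517 open 0.699 t 64.17 F [ 0.8 -0.  -0.4] spin -0.273
point at L: [0.5614 0.1194 0.0631] zaxis [-0.094  0.065 -0.993]
0.095 0.073
```

>>> jog_arm:
  series:
    - [-0.005,0.012,-0.002,-0.06]
    - [-0.003,0.008,-0.002,-0.1]
    - [-0.002,0.004,0,-0.08]
    - [0,0,0,-0.02]
    - [0,0,0,0]
    - [0,0,0,0]
    - [0,0,0,0]
    - [0,0,0,0]

```text
time: 64.83
eef_pos: [0.5802, 0.0827, 0.0958]
tcp_rot: [0.801, 0.595, -0.026, -0.059]
contact_force: [-0.0, 0.1, 0.3]
opening: 0.702
```

```bash
python3 b.py .587 .091 .018 -.28
```

```text
tool shift [ 7.7 13.8 77. ] mm; tcp [0.5802 0.0827 0.0958] yawY -0.292 q6 0.206 open 0.702 t 64.83 F [-0.   0.1  0.3] spin -0.012
point at L: [0.5753 0.0855 0.0522] zaxis [-0.111  0.064 -0.992]
0.116 0.064
```

>>> jog_arm:
  series:
    - [0,0,-0.004,0]
    - [0,0,-0.009,0]
    - [0,0,-0.014,0]
    - [0,0,-0.018,0]
    - [0,0,-0.018,0]
    - [0,0,-0.014,0]
    - [0,0,-0.008,0]
    - [0,0,-0.004,0]

```text
time: 65.5
eef_pos: [0.5892, 0.0787, 0.1906]
tcp_rot: [0.8, 0.596, -0.027, -0.059]
contact_force: [-0.1, 0.2, -0.5]
opening: 0.709
```

>>> jog_arm:
  series:
    - [0,0,0.035,0]
    - [0,0,0.035,0]
    - [0,0,0.03,0]
    - [0,0,0,0]
    - [0,0,0,0]
    - [0,0,0,0]
    - [0,0,0,0]
    - [0,0,0,0]

```text
time: 66.17
eef_pos: [0.584, 0.0855, 0.099]
tcp_rot: [0.8, 0.597, -0.02, -0.054]
contact_force: [0.9, -0.2, 0.2]
opening: 0.702
```

>>> jog_arm:
  series:
    - [0,0,-0.004,0]
    - [0,0,-0.009,0]
    - [0,0,-0.014,0]
    - [0,0,-0.018,0]
    - [0,0,-0.018,0]
    - [0,0,-0.014,0]
    - [0,0,-0.008,0]
    - [0,0,-0.004,0]

```text
time: 66.83
eef_pos: [0.5969, 0.079, 0.2035]
tcp_rot: [0.801, 0.597, -0.015, -0.049]
contact_force: [-0.2, -0.6, 0.7]
opening: 0.697
```

>>> jog_arm:
  series:
    - [0,0,0.035,0]
    - [0,0,0.035,0]
    - [0,0,0.03,0]
    - [0,0,0,0]
    - [0,0,0,0]
    - [0,0,0,0]
    - [0,0,0,0]
    - [0,0,0,0]

```text
time: 67.5
eef_pos: [0.5961, 0.0845, 0.1138]
tcp_rot: [0.801, 0.597, -0.007, -0.043]
contact_force: [0.6, 0.0, -0.6]
opening: 0.705
```

```bash
python3 b.py .587 .091 .018 -.28
```

```text
tool shift [-0.2 -3.2 96.4] mm; tcp [0.5961 0.0845 0.1138] yawY -0.288 q6 0.208 open 0.705 t 67.50 F [ 0.6  0.  -0.6] spin -0.008
point at L: [0.5933 0.0871 0.07  ] zaxis [-0.062  0.06  -0.996]
0.066 0.064
```

Good enough. I go down onto the block with tapered moves.

>>> jog_arm:
  series:
    - [0,-0.002,0.006,0]
    - [0,-0.001,0.011,0]
    - [0,0,0.013,0]
    - [0,0,0.013,0]
    - [0,0,0.011,0]
    - [0,0,0.007,0]
    - [0,0,0.003,0]
    - [0,0,0,0]

```text
time: 68.17
eef_pos: [0.5906, 0.0895, 0.0468]
tcp_rot: [0.801, 0.597, -0.005, -0.041]
contact_force: [0.4, -0.4, -0.2]
opening: 0.705
```

```bash
python3 b.py .587 .091 .018 -.28; python3 -c "
from h import *
snap('scene','s22',(200,90,440,250),3.2)"
```

```text
tool shift [-0.8 -1.8 29. ] mm; tcp [0.5906 0.0895 0.0468] yawY -0.288 q6 0.206 open 0.705 t 68.17 F [ 0.4 -0.4 -0.2] spin -0.008
point at L: [0.5881 0.0921 0.0029] zaxis [-0.057  0.06  -0.997]
0.061 0.07
```

View pics/s22.png

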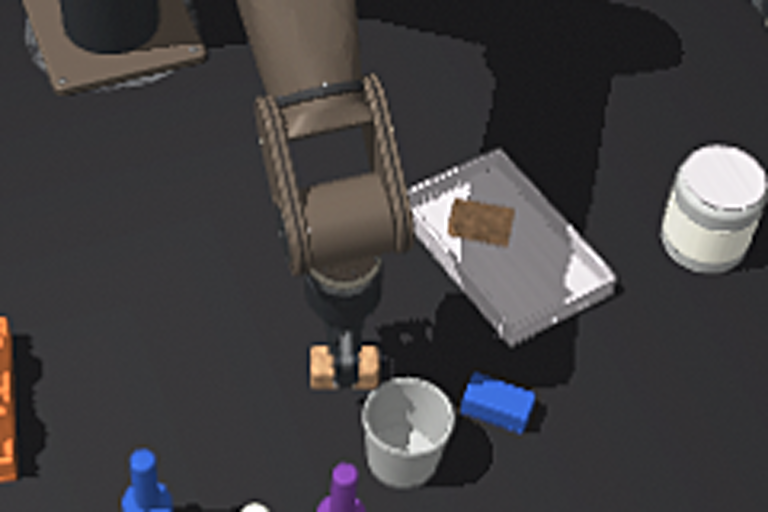

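>>> jog_arm:
  series:
    - [0,-0.001,0.005,0]
    - [0,0,0.009,0]
    - [0,0,0.007,0]
    - [0,0,0.004,0]
    - [0,0,0.001,0]
    - [0,0,0,0]
    - [0,0,0,0]
    - [0,0,0,0]

```text
time: 68.88
eef_pos: [0.5895, 0.0914, 0.0198]
tcp_rot: [0.801, 0.597, -0.004, -0.04]
contact_force: [0.8, -0.1, 0.7]
opening: 0.705
```

```bash
python3 b.py .587 .091 .018 -.28
```

```text
tool shift [-1.2 -2.1  1.9] mm; tcp [0.5895 0.0914 0.0198] yawY -0.288 q6 0.204 open 0.705 t 68.88 F [ 0.8 -0.1  0.7] spin -0.008
point at L: [ 0.5871  0.094  -0.0241] zaxis [-0.054  0.06  -0.997]
0.058 0.072
```

>>> jog_arm:
  series:
    - [0,0,0,0]
    - [0,0,0,0]
    - [0,0,0,0]
    - [0,0,0,0]
    - [0,0,0,0]
    - [0,0,0,0]
    - [0,0,0,0]
    - [0,0,0,0]
  grip: 0.0

```text
time: 69.55
eef_pos: [0.5901, 0.0913, 0.0208]
tcp_rot: [0.801, 0.597, -0.003, -0.039]
contact_force: [0.6, 0.1, 0.1]
opening: 0.416
```

>>> jog_arm:
  series:
    - [0,0,-0.004,0]
    - [0,0,-0.009,0]
    - [0,0,-0.014,0]
    - [0,0,-0.02,0]
    - [0,0,-0.02,0]
    - [0,0,-0.016,0]
    - [0,0,-0.01,0]
    - [0,0,-0.005,0]

```text
time: 70.22
eef_pos: [0.5936, 0.0851, 0.1236]
tcp_rot: [0.801, 0.597, -0.005, -0.041]
contact_force: [0.5, -0.4, -0.2]
opening: 0.415
```

```bash
python3 b.py .538 .331 .12 -.28; python3 -c "
from h import *
from ov import *
snap('scene','s23',(200,90,440,250),3.2,[rect('scene',*TR,.22,.14,.03)])"
```

```text
tool shift [ 219.2 -122.6   21.4] mm; tcp [0.5936 0.0851 0.1236] yawY -0.288 q6 0.210 open 0.415 t 70.22 F [ 0.5 -0.4 -0.2] spin -0.008
point at L: [0.5911 0.0878 0.0798] zaxis [-0.057  0.06  -0.997]
0.061 0.063
```

View pics/s23.png

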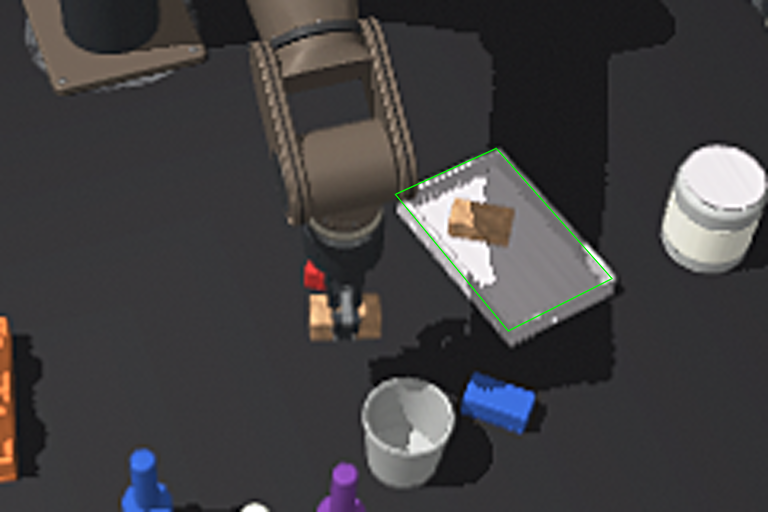

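>>> jog_arm:
  series:
    - [0.01,-0.006,0.001,0]
    - [0.018,-0.01,0.002,0]
    - [0.025,-0.014,0.002,0]
    - [0.028,-0.016,0.002,0]
    - [0.028,-0.016,0.002,0]
    - [0.028,-0.016,0.002,0]
    - [0.025,-0.014,0.002,0]
    - [0.018,-0.01,0,0]

```text
time: 70.93
eef_pos: [0.5409, 0.2944, 0.1182]
tcp_rot: [0.804, 0.593, -0.01, -0.043]
contact_force: [-0.1, -0.4, -0.2]
opening: 0.412
```

```bash
python3 b.py .54 .3305 .12 -.28
```

```text
tool shift [ 34.3 -11.6   0.4] mm; tcp [0.5409 0.2944 0.1182] yawY -0.298 q6 0.562 open 0.412 t 70.93 F [-0.1 -0.4 -0.2] spin -0.018
point at L: [0.5379 0.2969 0.0744] zaxis [-0.067  0.058 -0.996]
0.049 0.085
```

>>> jog_arm:
  series:
    - [0.012,-0.002,0,0]
    - [0.01,-0.001,0,0]
    - [0.006,-0.001,0.004,0]
    - [0.002,0,0.008,0]
    - [0,0,0.01,0]
    - [0,0,0.007,0]
    - [0,0,0.003,0]
    - [0,0,0,0]

```text
time: 71.6
eef_pos: [0.5393, 0.3297, 0.0782]
tcp_rot: [0.803, 0.594, -0.015, -0.045]
contact_force: [-0.6, 1.3, -1.1]
opening: 0.416
```

```bash
python3 b.py .54 .3305 .03 -.28
```

```text
tool shift [-0.4  4.7 48. ] mm; tcp [0.5393 0.3297 0.0782] yawY -0.295 q6 0.607 open 0.416 t 71.60 F [-0.6  1.3 -1.1] spin -0.015
point at L: [0.5359 0.3321 0.0344] zaxis [-0.077  0.054 -0.996]
0.056 0.09
```

>>> jog_arm:
  series:
    - [0,0.003,0.006,0]
    - [0,0.002,0.01,0]
    - [0,0,0.011,0]
    - [0,0,0.009,0]
    - [0,0,0.006,0]
    - [0,0,0.003,0]
    - [0,0,0.001,0]
    - [0,0,0,0]

```text
time: 72.27
eef_pos: [0.541, 0.3282, 0.0257]
tcp_rot: [0.804, 0.593, -0.016, -0.045]
contact_force: [-0.1, -0.9, 0.3]
opening: 0.413
```

```bash
python3 b.py .54 .3305 .03 -.28;  python3 -c "
from h import *
snap('scene','s24',(200,90,440,250),3.2)"
```

```text
tool shift [ 2.  -2.  -4.1] mm; tcp [0.541  0.3282 0.0257] yawY -0.299 q6 0.599 open 0.413 t 72.27 F [-0.1 -0.9  0.3] spin -0.019
point at L: [ 0.5375  0.3305 -0.0181] zaxis [-0.079  0.053 -0.995]
0.058 0.095
```

View pics/s24.png

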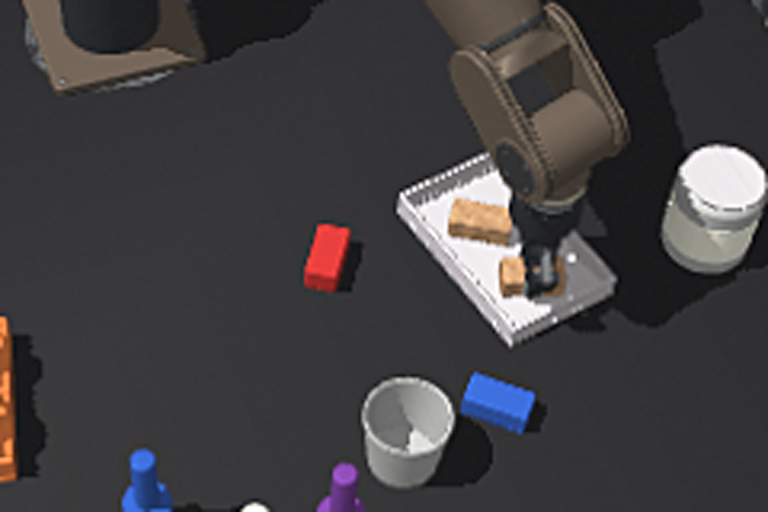

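Block1 is on the tray floor inside the walls. Release and rise.

>>> jog_arm:
  series:
    - [0,0,0,0]
    - [0,0,0,0]
    - [0,0,0,0]
    - [0,0,0,0]
    - [0,0,0,0]
    - [0,0,0,0]
    - [0,0,0,0]
    - [0,0,0,0]
  grip: 0.05

```text
time: 72.98
eef_pos: [0.5437, 0.3296, 0.0301]
tcp_rot: [0.804, 0.593, -0.012, -0.044]
contact_force: [-0.2, -0.1, 0.2]
opening: 0.588
```

>>> jog_arm:
  series:
    - [0,0,-0.004,0]
    - [0,0,-0.009,0]
    - [0,0,-0.014,0]
    - [0,0,-0.02,0]
    - [0,0,-0.025,0]
    - [0,0,-0.025,0]
    - [0,0,-0.025,0]
    - [0,0,-0.025,0]

```text
time: 73.65
eef_pos: [0.5511, 0.3195, 0.1814]
tcp_rot: [0.804, 0.593, -0.018, -0.045]
contact_force: [1.2, 0.7, 0.9]
opening: 0.582
```

>>> jog_arm:
  series:
    - [0,0,-0.02,0]
    - [0,0,-0.012,0]
    - [0,0,-0.006,0]
    - [0,0,0,0]
    - [0,0,0,0]
    - [0,0,0,0]
    - [0,0,0,0]
    - [0,0,0,0]

```text
time: 74.32
eef_pos: [0.5565, 0.3176, 0.2316]
tcp_rot: [0.804, 0.593, -0.012, -0.043]
contact_force: [-0.9, -0.4, 0.3]
opening: 0.586
```

```bash
python3 -c "
from h import *
from ov import *
t='scene'
cs=[(.549,-.3006),(.4626,-.2831),(.4451,-.3694)]
d=[rect(t,*CR,.182,.182,.036),rect(t,*TR,.22,.14,.03)]+[circ(t,x,y,.078,.029) for x,y in cs]+[circ(t,.5335,-.3885,.146,.012)]
snap('scene','s25',(90,120,400,270),2.5,d);snap('top','t25',(110,130,430,310),2.5)
print(monitor.get_state()['time'],monitor.get_state()['eef_pos'])"
```

```text
74.4167 [0.55645242 0.31756999 0.23135873]
```

View pics/s25.png

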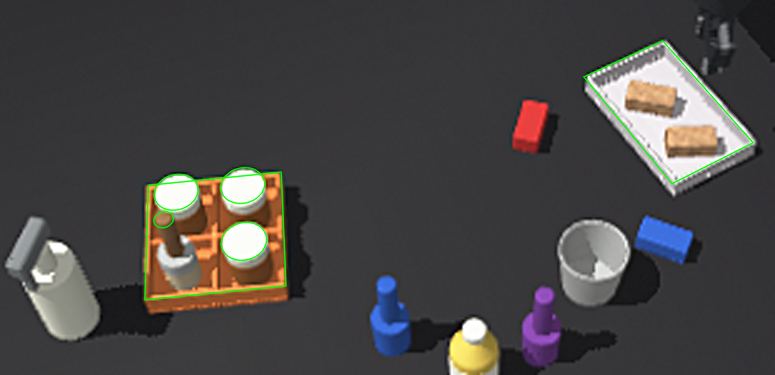

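View pics/t25.png

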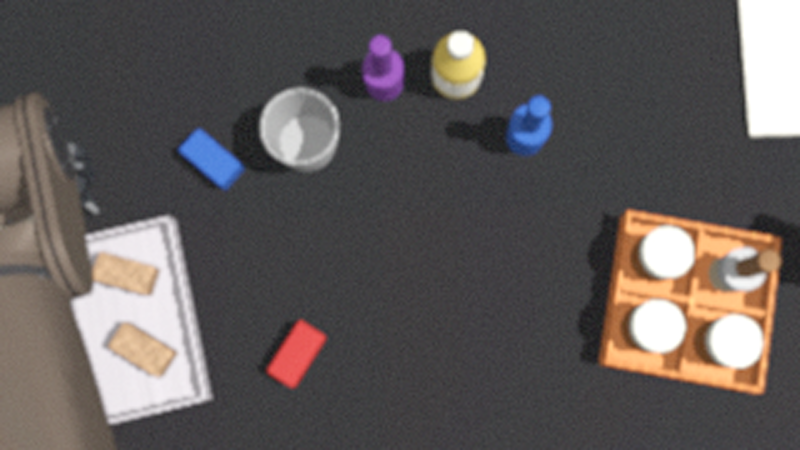

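All jar caps match the outlines for jars standing on the crate floor. The brush is upright, both corks lie in the tray and the arm is clear. I'm handing in.

```bash
python3 -c "
from plant import workorder
print(workorder.sign_off())"
```

```text
the job is handed in; nothing more can be done
None
```

I handed the job in after about 74 s of the 210 s allowed; sign-off gives no verdict, so these results rest on my own checks.

- **Brush:** I dipped it about 48 mm below the can's rim, held in the gripper, and held it there for over 0.5 s. I then stood it upright and released it in a crate compartment.
- **Jars:** All three stand in the other three compartments, one to each.
- **Blocks:** Only two cork blocks were present, and both lie in the tray. One had been knocked aside partway through, so I measured its position again before picking it up.

**Last checks:**
- The jar caps and the brush handle match the outlines drawn for pieces standing on the crate floor.
- Both blocks lie flat within the tray walls.
- The spray bottle, yellow bottle and the blue, purple and red look-alikes show no visible movement. The closed tin was not in the final pictures, but the arm never went near it.
- The gripper was about 0.23 m above the bench, touching nothing.

**One irregularity:** the tool slowly picked up tilt during fast moves, peaking at about 0.17 rad with the gripper empty. I brought it down with up-and-down moves; while it carried pieces the tilt was about 0.1 rad at most.

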